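Hold a tea brick in the portioning jig

ROBOT

A 6-joint arm with a two-finger parallel gripper is mounted at the origin on the work surface. World frame = base frame: x ahead of the robot, y to its left, z up, the work surface at z = 0. Lengths are in m, angles in rad, forces in N, time in s.
With the tool pointing down it reaches from about 0.375 to 0.9 m from the base axis. Payload 3.1 kg.
Tool frame: the origin (TCP) lies midway between the tips of the shut fingers; the grasp point (between the pads) lies 19 mm behind it; z points along the fingers, x is the direction in which the jaws open and shut, and the axes are right-handed (so a half turn about z gives the same grasp; the last joint's range is limited). The gripper opens to 87 mm and grips with 3 to 60 N. Pads are 19 mm wide; open, the fingers measure 117 mm over their backs; the gripper's body (75 mm by 190 mm) begins 51 mm behind the grasp point.
Start: joints at [0.966, 0.527, 1.433, -0, 1.181, -0.178], TCP at [0.259, 0.569, 0.223] pointing down, gripper open.
Joint ranges: [-3.08, 3.08], [-0.75, 2.2], [0.22, 2.44], [-1.43, 4.57], [0, 2.65], [-2.85, 2.85]. Speed limits (rad/s): [2.79, 2.79, 3.14, 3.14, 3.14, 3.14].

INTERFACE

Orientations are given as a unit quaternion [x, y, z, w].
In Python, from rig import * gives the robot as it stands.
- The arm moves only by the tool drive_tool, never from a script. Its argument "plan" is a list of rows, each an object with "offset": the shift along the tool's x, y, z in cm, a list of three; "delta_rot": the turn, a rotation vector about the tool's x, y, z in degrees, a list of three; "jaw": the finger opening in cm, from 0 to 8.7. In form: [{"offset": [dx, dy, dz], "delta_rot": [wx, wy, wz], "jaw": jaw}, ...]. A call has exactly 8 rows; each row is the pose to reach, as a shift and turn from the pose commanded when the call began, along the tool's axes at that moment; what a row does not reach only later rows make up. A row lasts 1/12 s, in which the tool goes at most 41.7 mm and 7.16 degrees, less where a joint would pass 70% of its speed; a pose out of reach is approached as far as the arm can. A call with a gripper value outside its range is refused whole. The fingers move at their own pace and stop on an object; "squeeze" is the grip in N (left out, the last holds). Time passes only in rows, so rows that repeat a pose let the fingers close, or fill a call up. It gives the time, the measured TCP pose, the force and the opening at its end, in the units of the state.
- get_obs(): the state, without advancing time (a new reading comes with each control period).
- camera(name): name is "scene" or "top"; returns the picture (420x560x3 uint8, red, green, blue); there is no depth.
- calibration(name): a dict with "K" (3x3 intrinsics, pixels), "distortion" ([k1, k2, p1, p2, k3] as OpenCV has them; the pictures are not rectified), "pose" (4x4, takes a point from camera to world coordinates). Camera axes: x right, y down, z forward; pixel columns grow to the right and rows downward; lengths in m; the calibration is good to about 2 mm. A picture is of the moment at which its call begins. calibration takes no time and is no camera call.
- hand_in(): hands the job in, once; it reports no verdict.
The state is a dict: "time": time; "q": joint angles; "joint_velocities": joint speeds; "joint_torque": joint torques, N m; "position": TCP position; "tool_rot": TCP orientation; "ft_force": force on the tool from outside, world axes, zero at the start; "moment": the same for the moment, N m; "grip_width": finger opening in m.
Only numpy, scipy, OpenCV 4.12 (cv2) and the standard library are available. Lean on these libraries where they do the work, as an engineer would, in place of code of your own. Each camera call takes 0.05 s, during which the arm holds its last target.

TASK

On the market stall, first turn the black sleeve of the jig's turret stop until it clicks in with the arm numbered 4 facing along the fence. Then lay the dark tea brick flat on the jig's board, its end up against arm 4 and its long side flush against the fence, and finish while holding it there, ready to be portioned, with one firm diagonal push of about 10 N towards the fence and 10 N down on the board: do not let go at the end. Leave the other goods on the stall where they are.

Things in the scene. Friction and masses are not known exactly. Their poses are not given: they have to be found in the camera images.
- jig: Portioning jig, fixed. Origin: centre of its underside; x to the fence, y to the turret, z up. Board 200 (x) x 290 (y) mm, top at z = 20. Working face of the fence at x = 60; turret axis at x = 22, y = 85. Arm 4, when facing -y along the fence, ends at y = 40. A brick seated against fence and arm 4 has its origin at (32, -15, 20), its y axis along the jig's y, either way round
- board: cream plastic cutting board of the jig, the surface on which the brick lies; origin at the centre of its top face, axes as the jig's
- fence: brown wooden fence along the far edge of the board, 34 mm high above it, 18 mm thick, 185 mm long (jig y from -140 to +45 mm); origin at the middle of its lower edge on the working face (x = 0 is that face, +x into the wood), axes as the jig's
- turret (a joint): Turret angle (rad), about a vertical axis, growing clockwise seen from above. Clicks every 0.698: at 0 arm number 1 faces along the fence (jig -y, to the red mark on the board), 0.698 = 2, 1.396 = 3, 2.094 = 4, 2.793 = 5, 3.491 = 6 (last). It snaps to the nearest click when let go; passing a click takes roughly 0.15 N m. It starts at 1, 2 or 3
- turret_grip (a point): Point on the turret axis, 55 mm above the board. The black ribbed sleeve to grip is an upright cylinder 38 mm across, from 20 to 70 mm above the board. Below it, 3 to 19 mm above the board, six aluminium arms 12 mm wide reach 36 (number 1) to 51 mm (number 6) from the axis in 3 mm steps, each with its number on a white field on top
- brick: Dark brown pressed tea brick with yellow paper band, 56 (x) x 110 (y) x 30 mm (z), 0.14 to 0.26 kg, rigid. Origin: centre of its underside. Both long top edges have a 45 degree bevel of 10 mm: sides upright up to 20 mm, top face 36 mm wide. Starts flat on the table to the right of the jig. Friction with board and fingers about 0.6
- bottle_a: small amber bottle with black cap, 48 mm across, 150 mm tall; other goods, not to be disturbed. Origin at the centre of its underside
- bottle_b: small amber bottle with black cap, 48 mm across, 150 mm tall; other goods, not to be disturbed. Origin at the centre of its underside
- bottle_c: dark brown bottle with orange cap, 54 mm across, 120 mm tall; other goods, not to be disturbed. Origin at the centre of its underside
- jar: clear jar with red lid, 96 mm across, 120 mm tall; other goods, not to be disturbed. Origin at the centre of its underside
- bar_purple: purple wrapped bar, 50 x 120 x 24 mm, lying flat; other goods, not to be disturbed. Origin at the centre of its underside
- bar_yellow: yellow wrapped bar, 50 x 120 x 24 mm, lying flat; other goods, not to be disturbed. Origin at the centre of its underside
- brush: hand brush lying on the table; other goods, not to be disturbed. Origin within its length, at table level
Things that resemble listed ones, but are neither listed nor needed, are in the scene too. Leave any blue or turquoise look-alike of the brick alone.

How it is judged:
By the outcome, as a careful person would: the job done as asked, in the order asked, and still so for the second after the job is handed in, while the arm keeps its last pose, push and grip.
It also fails if it takes over 72 s, if anything falls off the work surface, if the arm or the gripper's body presses on something with over 40 N, if the wrist force passes 120 N, or if a joint passes its speed limit or range.

## Working session

There is one attempt and no reset: what is moved stays moved. The work goes in short steps, Python scripts to look and compute and a tool call to move; the robot and the scene stay as the last step left them, time stands still between calls to the robot, and variables do not carry over. Pictures are saved under pics/ and viewed, and the job is handed in when it is done.

Besides the shell and the picture viewer there is one more tool, called after ">>>" by a JSON object that holds its "api" and its "payload", one argument or row to a line. drive_tool: Moves the arm, as the interface text tells. Its arguments: {"type":"object","properties":{"plan":{"type":"array","items":{"type":"object","properties":{"offset":{"type":"array","items":{"type":"number"}},"delta_rot":{"type":"array","items":{"type":"number"}},"jaw":{"type":"number"}}}},"squeeze":{"type":"number"}},"required":["plan"]}

```bash
ls; mkdir -p pics; python3 - <<'E'
from rig import *
import cv2
for n in ("scene","top"):
    im=camera(n); cv2.imwrite(f"pics/{n}0.png",im[:,:,::-1])
    c=calibration(n); print(n,c)
print(get_obs())
E
```

```text
pics
scene {'K': array([[485.15827355,   0.        , 287.79808245],
       [  0.        , 485.15827355, 205.86802031],
       [  0.        ,   0.        ,   1.        ]]), 'distortion': array([0.06053795, 0.        , 0.        , 0.        , 0.        ]), 'pose': array([[-0.82580891,  0.33276708, -0.45530837,  1.22856046],
       [ 0.56376158,  0.50798862, -0.65124531,  0.82587264],
       [ 0.01457847, -0.79448954, -0.60710282,  0.97266632],
       [ 0.        ,  0.        ,  0.        ,  1.        ]])}
top {'K': array([[398.99248007,   0.        , 269.13068418],
       [  0.        , 398.99248007, 213.65572978],
       [  0.        ,   0.        ,   1.        ]]), 'distortion': array([-0.11063825,  0.        ,  0.        ,  0.        ,  0.        ]), 'pose': array([[-1.20007881e-02, -9.75439552e-01,  2.19940130e-01,
         2.80234334e-01],
       [-9.99921950e-01,  1.24711724e-02,  7.50310409e-04,
        -1.23923395e-01],
       [-3.47479372e-03, -2.19913960e-01, -9.75513084e-01,
         1.31441696e+00],
       [ 0.00000000e+00,  0.00000000e+00,  0.00000000e+00,
         1.00000000e+00]])}
{'time': 0.1, 'q': array([ 9.65462564e-01,  5.28409842e-01,  1.43372103e+00, -1.37619109e-05,
        1.18143318e+00, -1.78518167e-01]), 'joint_velocities': array([ 1.11532278e-03, -3.15107802e-03, -3.14631301e-03,  7.30127789e-04,
        1.85390024e-05,  2.62106052e-04]), 'joint_torque': array([-4.11072624e-04, -4.40984666e+01, -1.77150786e+01,  6.34925743e-02,
        5.33211802e-02, -2.64861131e-05]), 'position': array([0.25834934, 0.5683992 , 0.22166389]), 'tool_rot': array([ 8.40823417e-01,  5.41308608e-01, -9.07937475e-04,  3.83792499e-04]), 'ft_force': array([ 0.45816616, -0.57392654,  0.04579794]), 'moment': array([-0.04242478, -0.02218069,  0.00987042]), 'grip_width': 0.08663650307474845}
```

View pics/scene0.png

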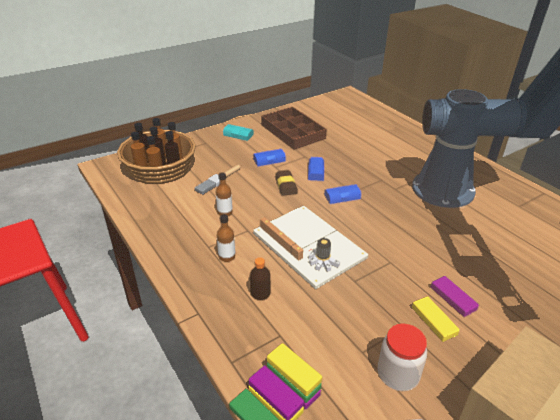

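View pics/top0.png

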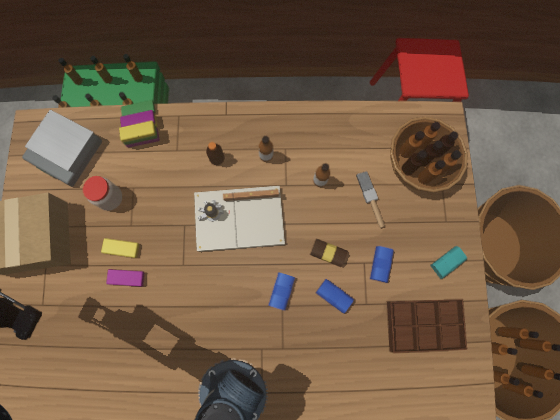

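The brick is at about (330,252) in the top view. The jig spans (195-285, 187-250), with the turret at (210,210). I'll enlarge both views.

```bash
cat > h.py <<'E'
from rig import *
import cv2, numpy as np
from scipy.spatial.transform import Rotation as R
def ray(n,px):
    c=calibration(n); p=cv2.undistortPoints(np.array(px,float).reshape(-1,1,2),c['K'],np.array(c['distortion'])).reshape(-1,2)
    d=np.c_[p,np.ones(len(p))]@c['pose'][:3,:3].T
    return c['pose'][:3,3],d
def onz(n,px,z):
    o,d=ray(n,px); return o+d*((z-o[2])/d[:,2])[:,None]
def proj(n,P):
    c=calibration(n);T=np.linalg.inv(c['pose'])
    return cv2.projectPoints(np.array(P,float).reshape(-1,1,3),cv2.Rodrigues(T[:3,:3])[0],T[:3,3],c['K'],np.array(c['distortion']))[0].reshape(-1,2)
def crop(n,im,x0,x1,y0,y1,s,name):
    cv2.imwrite(name,cv2.resize(im[y0:y1,x0:x1,::-1],None,fx=s,fy=s,interpolation=cv2.INTER_CUBIC))
E
python3 - <<'E'
from h import *
t=cv2.imread('pics/top0.png')[:,:,::-1];s=cv2.imread('pics/scene0.png')[:,:,::-1]
crop('top',t,185,295,180,260,7,'pics/c1.png')
crop('top',t,300,360,230,275,12,'pics/c2.png')
crop('scene',s,245,375,200,290,6,'pics/c3.png')
E
```

```text
(no output)
```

View pics/c1.png

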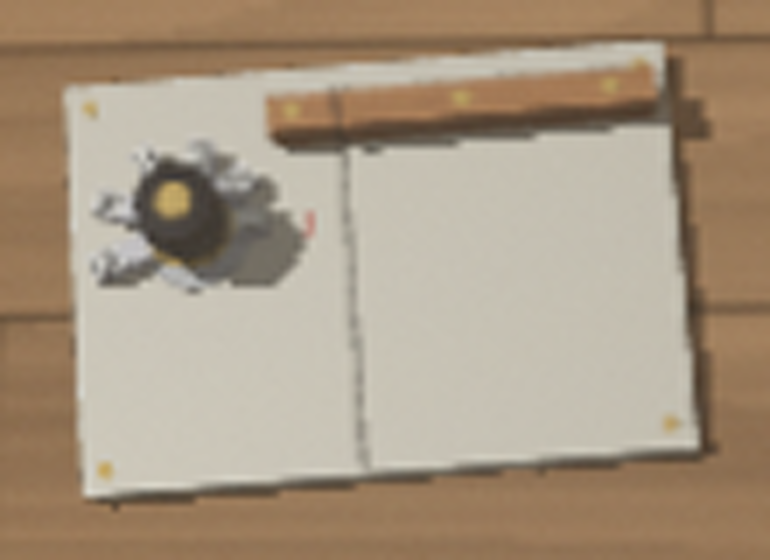

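View pics/c2.png

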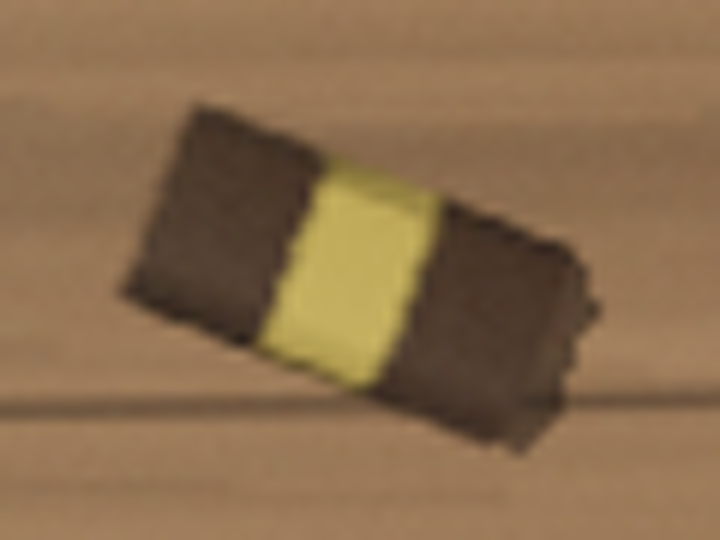

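View pics/c3.png

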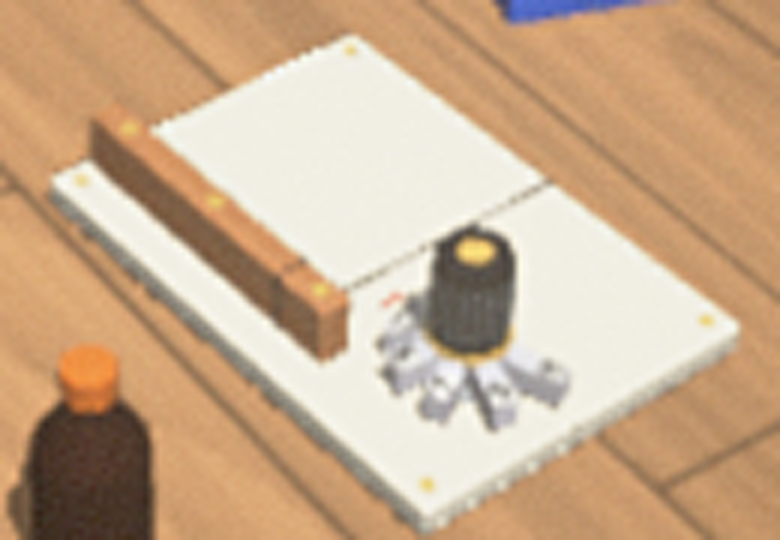

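```bash
cat >> h.py <<'E'
def jigfit(t):
    hsv=cv2.cvtColor(np.ascontiguousarray(t),cv2.COLOR_RGB2HSV)
    m=((hsv[...,1]<60)&(hsv[...,2]>130)).astype(np.uint8)
    roi=np.zeros_like(m);roi[180:260,185:295]=1;m&=roi
    c=max(cv2.findContours(m,0,2)[0],key=cv2.contourArea)
    h=cv2.convexHull(c)
    q=cv2.approxPolyN(h,4) if hasattr(cv2,'approxPolyN') else None
    return h,q
E
python3 - <<'E'
from h import *
t=cv2.imread('pics/top0.png')[:,:,::-1]
h,q=jigfit(t); q=q.reshape(-1,2).astype(float);print(q)
man=np.array([[66,88],[663,42],[698,450],[85,495]])/7+[185,180]-.43
for Q in (q,man):
    W=onz('top',Q,.02)[:,:2]; print(W.round(4))
W=onz('top',man,.02)[:,:2]
L=np.array([[.1,.145],[.1,-.145],[-.1,-.145],[-.1,.145]])
c=W.mean(0); A=(L.T@(W-c)); U,S,V=np.linalg.svd(A); Rm=(U@V).T
print(c, np.degrees(np.arctan2(Rm[1,0],Rm[0,0])), (L@Rm.T+c-W).round(4))
th=np.arctan2(Rm[1,0],Rm[0,0])
# scene fit
ms=np.array([[352,36],[742,325],[428,522],[50,182]])/6+[245,200]-.4
W2=onz('scene',ms,.02)[:,:2]; L2=np.array([[-.1,-.145],[-.1,.145],[.1,.145],[.1,-.145]])
c2=W2.mean(0);U,S,V=np.linalg.svd(L2.T@(W2-c2));R2=(U@V).T
print('scene',c2,np.degrees(np.arctan2(R2[1,0],R2[0,0])),(L2@R2.T+c2-W2).round(4))
# brick
hsv=cv2.cvtColor(np.ascontiguousarray(t),cv2.COLOR_RGB2HSV)
# rectified turret view
s=cv2.imread('pics/scene0.png')[:,:,::-1]
for n,im in (('top',t),('scene',s)):
    g=np.mgrid[0:400,0:400]; # rows -> jig x up, cols -> jig y left->right decreasing
    x=.022+(200-g[0])/200*.07; y=.085-(g[1]-200)/200*.07
    P=np.stack([x,y],-1).reshape(-1,2)@Rm.T+(c+c2)/2
    uv=proj(n,np.c_[P,np.full(len(P),.039)]).reshape(400,400,2).astype(np.float32)
    o=cv2.remap(np.ascontiguousarray(im),uv[...,0],uv[...,1],cv2.INTER_CUBIC)
    cv2.imwrite(f'pics/rect_{n}.png',o[:,:,::-1])
a=cv2.imread('pics/rect_top.png');b=cv2.imread('pics/rect_scene.png');cv2.imwrite('pics/rect.png',np.hstack([a,b]))
E
```

```text
[[285. 244.]
 [196. 251.]
 [194. 192.]
 [279. 185.]]
[[ 0.4696 -0.1736]
 [ 0.4498  0.118 ]
 [ 0.6504  0.1304]
 [ 0.671  -0.1575]]
[[ 0.6499  0.1304]
 [ 0.669  -0.1584]
 [ 0.4702 -0.1713]
 [ 0.4521  0.1157]]
[ 0.56030261 -0.02090947] 3.774381029893742 [[ 0.0006 -0.    ]
 [ 0.0007 -0.0006]
 [-0.0001 -0.0009]
 [-0.0012  0.0015]]
scene [ 0.56019207 -0.017682  ] 4.411238268502578 [[ 0.0003 -0.0002]
 [ 0.0008  0.0018]
 [-0.0019 -0.0019]
 [ 0.0008  0.0002]]
```

View pics/rect.png

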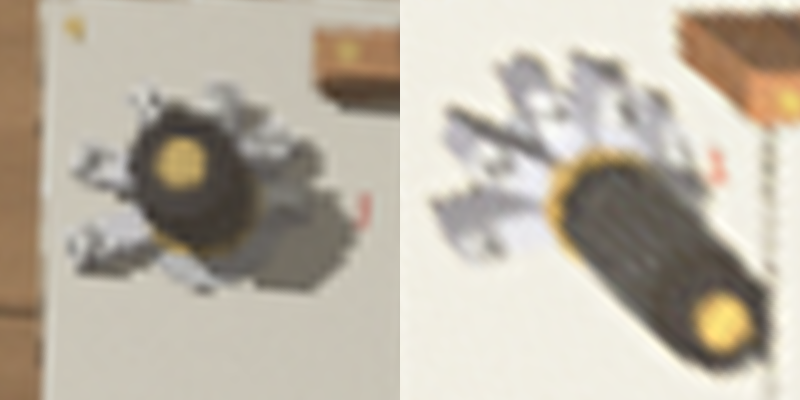

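```bash
python3 - <<'E'
from h import *
t=cv2.imread('pics/top0.png');s=cv2.imread('pics/scene0.png')
a=cv2.resize(t[196:226,194:234],(400*2,300*2),interpolation=cv2.INTER_LANCZOS4)
cv2.imwrite('pics/z1.png',a)
a=cv2.resize(s[232:277,300:360],(800,600),interpolation=cv2.INTER_LANCZOS4)
cv2.imwrite('pics/z2.png',a)
th=np.radians(4.1);Rm=np.array([[np.cos(th),-np.sin(th)],[np.sin(th),np.cos(th)]]);c=np.array([.5603,-.0193])
ax=c+Rm@[.022,.085]; print('axis',ax)
for st in range(3):
    for n,x0,y0,k,f in (('top',194,196,20,'pics/z1.png'),('scene',300,232,13.33,'pics/z2.png')):
        im=cv2.imread(f)
        for i in range(6):
            a=np.radians(40*i-40*st); r=.036+.003*i
            # ccw from -y (right): up=+x
            p=[.022+r*np.sin(a),.085-r*np.cos(a)]
            u=proj(n,[[*(c+Rm@p),.039]])[0]
            cv2.putText(im,str(i+1),tuple(int(v) for v in ((u-[x0,y0])*k)),0,.8,(0,0,255),2)
        cv2.imwrite(f'pics/st{st}{n}.png',cv2.resize(im,(400,300)))
cv2.imwrite('pics/st.png',np.vstack([np.hstack([cv2.imread(f'pics/st{k}{n}.png') for k in (0,1)]) for n in ('top','scene')]))
E
```

```text
axis [0.57616641 0.06705541]
```

View pics/st.png

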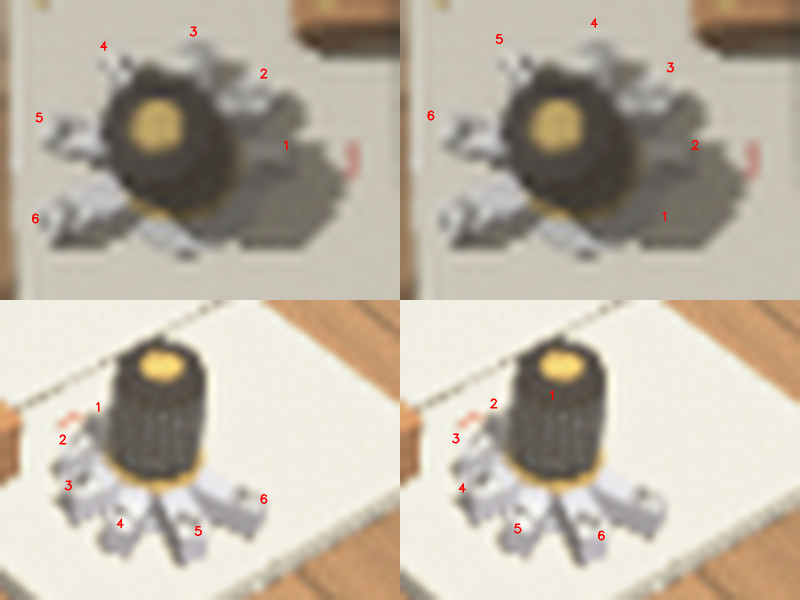

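View pics/z1.png

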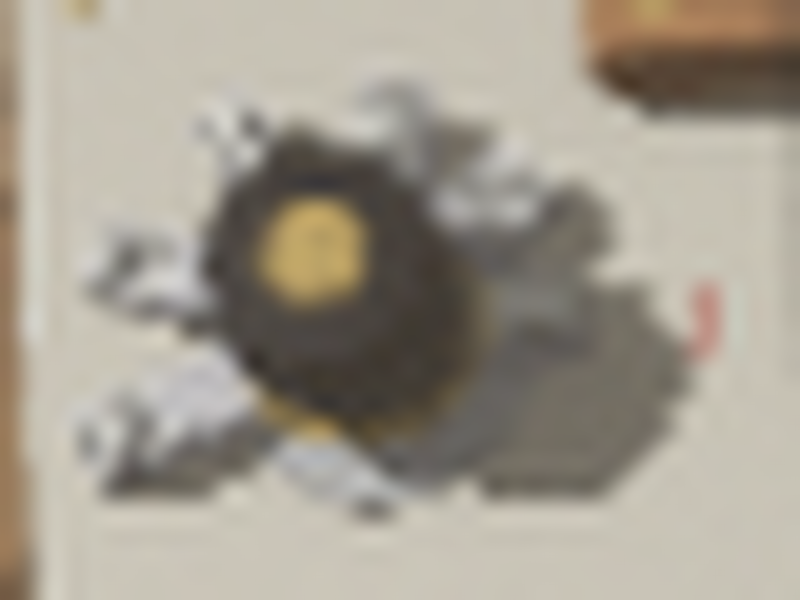

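View pics/z2.png

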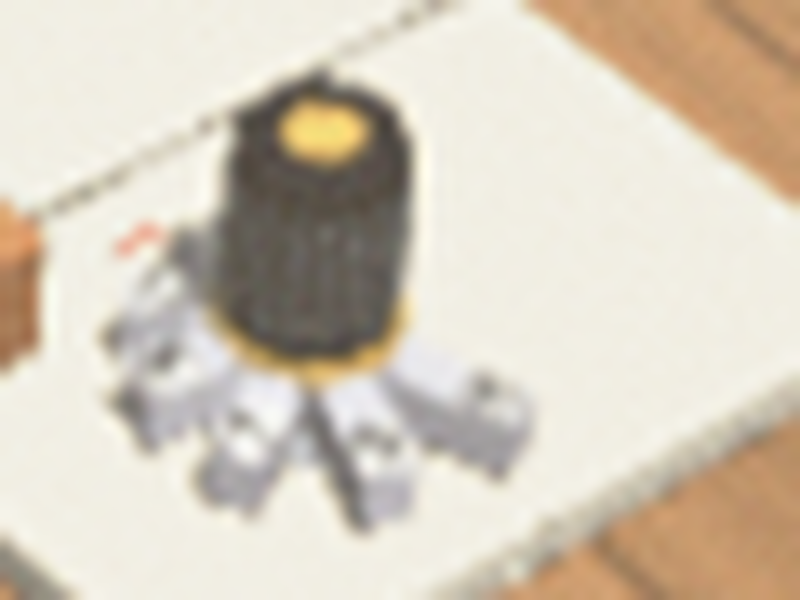

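Overlay of the predicted arm tips: turret at click 1 (arm tips 2 to 6 coincide in both views), so it needs three clicks, 120° clockwise. Next I'll measure the brick and the nearby bottles.

```bash
python3 - <<'E'
from h import *
t=cv2.imread('pics/top0.png')[:,:,::-1];s=cv2.imread('pics/scene0.png')[:,:,::-1]
# yellow band centroid
for n,im,(x0,x1,y0,y1) in (('top',t,(300,360,230,275)),('scene',s,(270,305,165,200))):
    hsv=cv2.cvtColor(np.ascontiguousarray(im),cv2.COLOR_RGB2HSV)
    y=((hsv[...,0]>22)&(hsv[...,0]<35)&(hsv[...,1]>110)&(hsv[...,2]>90)).astype(np.uint8)
    d=((hsv[...,2]<100)).astype(np.uint8)
    roi=np.zeros_like(y);roi[y0:y1,x0:x1]=1
    m=cv2.morphologyEx((y|d)&roi,cv2.MORPH_OPEN,np.ones((3,3)))
    c=max(cv2.findContours(m,0,2)[0],key=cv2.contourArea)
    mm=cv2.moments(y&roi,True);b=np.array([mm['m10'],mm['m01']])/mm['m00']
    r=cv2.minAreaRect(c);bx=cv2.boxPoints(r)
    print(n,'band',b,onz(n,[b],.028)[0].round(4),'rect',r)
    W=onz(n,bx,.02)[:,:2]; print(W.round(4), W.mean(0).round(4))
    pts=onz(n,c.reshape(-1,2),.02)[:,:2]
    r2=cv2.minAreaRect((pts*1000).astype(np.float32));print(r2)
man=(np.array([[198,105],[122,292],[520,452],[600,300],[575,250]])/12+[300,230]-.45)
print(onz('top',man,.01).round(4), onz('top',man,.025).round(4))
for k,p in dict(c=(217,161),a=(266,158),b=(322,184)).items(): print(k,onz('top',[p],0)[0].round(3))
for k,p in dict(c_cap=(212,146),a_cap=(265,140),b_cap=(323,167)).items(): print(k,onz('top',[p],.12 if k[0]=='c' else .15)[0].round(3))
E
```

```text
top band [328.7     252.38125] [ 0.439  -0.3146  0.028 ] rect ((330.2586364746094, 253.1034393310547), (37.324764251708984, 17.45536231994629), 21.801406860351562)
[[ 0.4348 -0.2534]
 [ 0.4879 -0.2765]
 [ 0.4403 -0.3886]
 [ 0.3878 -0.3647]] [ 0.4377 -0.3208]
((437.5415954589844, -320.6173400878906), (120.489013671875, 57.80764389038086), 67.4571304321289)
scene band [284.97260274 178.8630137 ] [ 0.4415 -0.3199  0.028 ] rect ((287.5, 189.0), (10.0, 17.0), 90.0)
[[ 0.4696 -0.3148]
 [ 0.4207 -0.2829]
 [ 0.4543 -0.235 ]
 [ 0.5019 -0.2661]] [ 0.4616 -0.2747]
((461.5340576171875, -274.62664794921875), (58.441314697265625, 57.77978515625), 56.83108901977539)
[[ 0.4887 -0.2772  0.01  ]
 [ 0.4373 -0.2545  0.01  ]
 [ 0.3918 -0.3619  0.01  ]
 [ 0.433  -0.386   0.01  ]
 [ 0.4469 -0.3798  0.01  ]] [[ 0.4863 -0.2755  0.025 ]
 [ 0.4354 -0.253   0.025 ]
 [ 0.3905 -0.3591  0.025 ]
 [ 0.4312 -0.383   0.025 ]
 [ 0.445  -0.3768  0.025 ]]
c [0.768 0.057 0.   ]
a [ 0.776 -0.114  0.   ]
b [ 0.679 -0.306  0.   ]
c_cap [0.775 0.058 0.12 ]
a_cap [ 0.78  -0.113  0.15 ]
b_cap [ 0.688 -0.291  0.15 ]
```

```bash
cat >> h.py <<'E'
import json
def Rot(yaw,tilt=0):
    # tool down, tool x at yaw(deg) from world x; tilt: rotation about tool x (deg)
    c,s=np.cos(np.radians(yaw)),np.sin(np.radians(yaw))
    M=np.array([[c,s,0],[s,-c,0],[0,0,-1]]).T
    M=np.column_stack([[c,s,0],[s,-c,0],[0,0,-1]])
    return R.from_matrix(M)*R.from_rotvec([np.radians(tilt),0,0])
def cmd():
    d=json.load(open('cmd.json'));return np.array(d['p']),R.from_quat(d['q'])
def setcmd(p,r): json.dump(dict(p=list(map(float,p)),q=list(map(float,r.as_quat()))),open('cmd.json','w'))
def go(p,r,commit=True):
    p0,r0=cmd()
    o=np.round(r0.inv().apply(np.array(p)-p0)*100,2); w=np.round((r0.inv()*r).as_rotvec(degrees=True),1)
    print('offset',o.tolist(),'delta_rot',w.tolist())
    if commit: setcmd(p0+r0.apply(o/100),r0*R.from_rotvec(w,degrees=True))
def st():
    o=get_obs(); r=R.from_quat(o['tool_rot']); 
    ax=r.as_matrix()
    print('t',round(o['time'],2),'p',o['position'].round(4),'yaw',np.degrees(np.arctan2(ax[1,0],ax[0,0])).round(2),'z',ax[:,2].round(3),'F',o['ft_force'].round(1),'M',o['moment'].round(2),'w',round(o['grip_width'],4),'q',o['q'].round(2))
E
python3 - <<'E'
from h import *
b=np.array([[172,200]])/7+[185,180]-.43
print('top brass',onz('top',b,.09)[0])
b2=np.array([[475,250]])/6+[245,200]-.42
print('scene brass',onz('scene',b2,.09)[0])
setcmd([.259,.569,.223],R.from_quat([.840823,.541309,0,0]))
go([.576,.067,.16],Rot(76.6))
E
```

```text
top brass [0.57661179 0.06667839 0.09      ]
scene brass [0.57418253 0.06477437 0.09      ]
offset [-32.57, 49.64, 6.3] delta_rot [0.0, 0.0, -11.1]
```

>>> {"api": "drive_tool", "payload": {
  "plan": [
    {"offset": [-4, 6.2, 0], "delta_rot": [0, 0, 0], "jaw": 6},
    {"offset": [-8, 12.4, 0], "delta_rot": [0, 0, -3], "jaw": 6},
    {"offset": [-12, 18.6, 0], "delta_rot": [0, 0, -5], "jaw": 6},
    {"offset": [-16, 24.8, 0], "delta_rot": [0, 0, -8], "jaw": 6},
    {"offset": [-20, 31, 0], "delta_rot": [0, 0, -11.1], "jaw": 6},
    {"offset": [-24, 37, 0], "delta_rot": [0, 0, -11.1], "jaw": 6},
    {"offset": [-28, 43, 2], "delta_rot": [0, 0, -11.1], "jaw": 6},
    {"offset": [-32.57, 49.64, 6.3], "delta_rot": [0, 0, -11.1], "jaw": 6}
  ],
  "squeeze": 40
}}

```text
time: 0.77
position: [0.4388, 0.2871, 0.2119]
tool_rot: [0.784, 0.62, 0.001, 0.0]
ft_force: [1.1, -0.1, -1.1]
grip_width: 0.0605
```

```bash
python3 - <<'E'
from h import *
st();o=get_obs();setcmd(o['position'],R.from_quat(o['tool_rot']));go([.576,.067,.16],Rot(76.6))
E
```

```text
t 0.77 p [0.4388 0.2871 0.2119] yaw 76.66 z [ 0.002  0.001 -1.   ] F [ 1.1 -0.1 -1.1] M [ 0.04 -0.01 -0.04] w 0.0605 q [ 0.37  0.41  1.7   0.    1.04 -0.97]
offset [-18.26, 18.42, 5.2] delta_rot [0.1, -0.1, 0.1]
```

>>> {"api": "drive_tool", "payload": {
  "plan": [
    {"offset": [-18.2, 18.4, 5.2], "delta_rot": [0, 0, 0], "jaw": 6},
    {"offset": [-18.2, 18.4, 5.2], "delta_rot": [0, 0, 0], "jaw": 6},
    {"offset": [-18.2, 18.4, 5.2], "delta_rot": [0, 0, 0], "jaw": 6},
    {"offset": [-18.2, 18.4, 5.2], "delta_rot": [0, 0, 0], "jaw": 6},
    {"offset": [-18.2, 18.4, 5.2], "delta_rot": [0, 0, 0], "jaw": 6},
    {"offset": [-18.2, 18.4, 5.2], "delta_rot": [0, 0, 0], "jaw": 6},
    {"offset": [-18.2, 18.4, 5.2], "delta_rot": [0, 0, 0], "jaw": 6},
    {"offset": [-18.2, 18.4, 5.2], "delta_rot": [0, 0, 0], "jaw": 6}
  ]
}}

```text
time: 1.43
position: [0.5763, 0.0655, 0.1581]
tool_rot: [0.786, 0.618, -0.0, 0.0]
ft_force: [-0.3, 0.9, 0.4]
grip_width: 0.0601
```

```bash
python3 - <<'E'
from h import *
st();o=get_obs();setcmd(o['position'],R.from_quat(o['tool_rot']));go([.576,.067,.061],Rot(76.6))
for n in ("scene","top"):
    im=camera(n); cv2.imwrite(f"pics/{n}1.png",im[:,:,::-1])
a=cv2.imread('pics/top1.png')[170:270,180:300];b=cv2.imread('pics/scene1.png')[190:290,255:375]
cv2.imwrite('pics/v1.png',cv2.resize(np.vstack([a,b]),None,fx=3,fy=3,interpolation=cv2.INTER_CUBIC))
E
```

```text
t 1.43 p [0.5763 0.0655 0.1581] yaw 76.36 z [ 0.    -0.001 -1.   ] F [-0.3  0.9  0.4] M [-0.01  0.08 -0.03] w 0.0601 q [-0.08  0.55  1.61 -0.    0.98 -1.41]
offset [0.14, -0.07, 9.71] delta_rot [0.0, 0.0, -0.2]
```

View pics/v1.png

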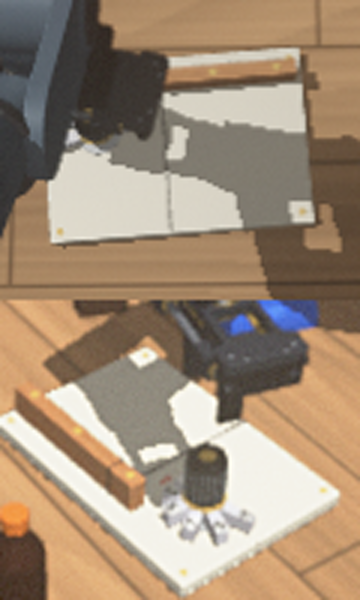

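>>> {"api": "drive_tool", "payload": {
  "plan": [
    {"offset": [0.1, -0.1, 3], "delta_rot": [0, 0, 0], "jaw": 6},
    {"offset": [0.1, -0.1, 5], "delta_rot": [0, 0, 0], "jaw": 6},
    {"offset": [0.1, -0.1, 6.5], "delta_rot": [0, 0, 0], "jaw": 6},
    {"offset": [0.1, -0.1, 8], "delta_rot": [0, 0, 0], "jaw": 6},
    {"offset": [0.1, -0.1, 9], "delta_rot": [0, 0, 0], "jaw": 6},
    {"offset": [0.1, -0.1, 9.7], "delta_rot": [0, 0, 0], "jaw": 6},
    {"offset": [0.1, -0.1, 9.7], "delta_rot": [0, 0, 0], "jaw": 6},
    {"offset": [0.1, -0.1, 9.7], "delta_rot": [0, 0, 0], "jaw": 6}
  ]
}}

```text
time: 2.2
position: [0.5735, 0.0711, 0.0625]
tool_rot: [0.784, 0.621, -0.0, -0.0]
ft_force: [0.7, 0.3, 0.4]
grip_width: 0.0595
```

>>> {"api": "drive_tool", "payload": {
  "plan": [
    {"offset": [0, 0, 0], "delta_rot": [0, 0, 0], "jaw": 3},
    {"offset": [0, 0, 0], "delta_rot": [0, 0, 0], "jaw": 3},
    {"offset": [0, 0, 0], "delta_rot": [0, 0, 0], "jaw": 3},
    {"offset": [0, 0, 0], "delta_rot": [0, 0, 0], "jaw": 3},
    {"offset": [0, 0, 0], "delta_rot": [0, 0, 0], "jaw": 3},
    {"offset": [0, 0, 0], "delta_rot": [0, 0, 0], "jaw": 3},
    {"offset": [0, 0, 0], "delta_rot": [0, 0, 0], "jaw": 3},
    {"offset": [0, 0, 0], "delta_rot": [0, 0, 0], "jaw": 3}
  ],
  "squeeze": 40
}}

```text
time: 2.87
position: [0.5738, 0.0689, 0.0629]
tool_rot: [0.784, 0.62, -0.001, 0.001]
ft_force: [-1.9, -6.8, 3.8]
grip_width: 0.037
```

```bash
python3 - <<'E'
from h import *
st()
E
```

```text
t 2.87 p [0.5738 0.0689 0.0629] yaw 76.69 z [ 0.    -0.002 -1.   ] F [-1.9 -6.8  3.8] M [-0.89  0.23  0.03] w 0.037 q [-0.07  0.69  1.68 -0.    0.78 -1.41]
```

>>> {"api": "drive_tool", "payload": {
  "plan": [
    {"offset": [-0.1, 0, 0], "delta_rot": [0, 0, 5], "jaw": 3},
    {"offset": [-0.2, 0, 0], "delta_rot": [0, 0, 10], "jaw": 3},
    {"offset": [-0.2, 0, 0], "delta_rot": [0, 0, 15], "jaw": 3},
    {"offset": [-0.2, 0, 0], "delta_rot": [0, 0, 20], "jaw": 3},
    {"offset": [-0.2, 0, 0], "delta_rot": [0, 0, 25], "jaw": 3},
    {"offset": [-0.2, 0, 0], "delta_rot": [0, 0, 30], "jaw": 3},
    {"offset": [-0.2, 0, 0], "delta_rot": [0, 0, 35], "jaw": 3},
    {"offset": [-0.2, 0, 0], "delta_rot": [0, 0, 40], "jaw": 3}
  ]
}}

```text
time: 3.53
position: [0.575, 0.0705, 0.0629]
tool_rot: [0.95, 0.312, 0.002, -0.001]
ft_force: [3.6, 8.1, -0.2]
grip_width: 0.0376
```

```bash
python3 - <<'E'
from h import *
st()
E
```

```text
t 3.53 p [0.575  0.0705 0.0629] yaw 36.31 z [ 0.004  0.003 -1.   ] F [ 3.6  8.1 -0.2] M [ 1.15 -0.32  0.06] w 0.0376 q [-0.07  0.69  1.68  0.01  0.77 -0.71]
```

>>> {"api": "drive_tool", "payload": {
  "plan": [
    {"offset": [0, 0, 0], "delta_rot": [0, 0, 5], "jaw": 3},
    {"offset": [0, 0, 0], "delta_rot": [0, 0, 10], "jaw": 3},
    {"offset": [0, 0, 0], "delta_rot": [0, 0, 15], "jaw": 3},
    {"offset": [0, 0, 0], "delta_rot": [0, 0, 20], "jaw": 3},
    {"offset": [0, 0, 0], "delta_rot": [0, 0, 25], "jaw": 3},
    {"offset": [0, 0, 0], "delta_rot": [0, 0, 30], "jaw": 3},
    {"offset": [0, 0, 0], "delta_rot": [0, 0, 35], "jaw": 3},
    {"offset": [0, 0, 0], "delta_rot": [0, 0, 40], "jaw": 3}
  ]
}}

```text
time: 4.2
position: [0.5772, 0.0711, 0.063]
tool_rot: [0.999, -0.033, 0.004, -0.002]
ft_force: [7.6, 8.6, -3.1]
grip_width: 0.0369
```

>>> {"api": "drive_tool", "payload": {
  "plan": [
    {"offset": [0, 0, 0], "delta_rot": [0, 0, 6], "jaw": 3},
    {"offset": [0, 0, 0], "delta_rot": [0, 0, 12], "jaw": 3},
    {"offset": [0, 0, 0], "delta_rot": [0, 0, 18], "jaw": 3},
    {"offset": [0, 0, 0], "delta_rot": [0, 0, 24], "jaw": 3},
    {"offset": [0, 0, 0], "delta_rot": [0, 0, 30], "jaw": 3},
    {"offset": [0, 0, 0], "delta_rot": [0, 0, 36], "jaw": 3},
    {"offset": [0, 0, 0], "delta_rot": [0, 0, 40], "jaw": 3},
    {"offset": [0, 0, 0], "delta_rot": [0, 0, 40], "jaw": 3}
  ]
}}

```text
time: 4.87
position: [0.5793, 0.0703, 0.063]
tool_rot: [0.928, -0.372, 0.005, -0.004]
ft_force: [9.9, 7.3, -6.2]
grip_width: 0.0372
```

```bash
python3 - <<'E'
from h import *
st()
E
```

```text
t 4.87 p [0.5793 0.0703 0.063 ] yaw -43.65 z [ 0.013  0.003 -1.   ] F [ 9.9  7.3 -6.2] M [ 1.42 -1.13 -0.  ] w 0.0372 q [-0.07  0.69  1.67  0.01  0.77  0.68]
```

>>> {"api": "drive_tool", "payload": {
  "plan": [
    {"offset": [0, 0, 0], "delta_rot": [0, 0, 0], "jaw": 6},
    {"offset": [0, 0, 0], "delta_rot": [0, 0, 0], "jaw": 6},
    {"offset": [0, 0, 0], "delta_rot": [0, 0, 0], "jaw": 6},
    {"offset": [0, 0, 0], "delta_rot": [0, 0, 0], "jaw": 6},
    {"offset": [0, 0, 0], "delta_rot": [0, 0, 0], "jaw": 6},
    {"offset": [0, 0, 0], "delta_rot": [0, 0, 0], "jaw": 6},
    {"offset": [0, 0, -1], "delta_rot": [0, 0, 0], "jaw": 6},
    {"offset": [0, 0, -3], "delta_rot": [0, 0, 0], "jaw": 6}
  ]
}}

```text
time: 5.53
position: [0.5712, 0.0683, 0.091]
tool_rot: [0.929, -0.37, -0.003, 0.001]
ft_force: [0.5, 0.4, 0.2]
grip_width: 0.0598
```

```bash
python3 - <<'E'
from h import *
st();o=get_obs();setcmd(o['position'],Rot(-43.65))
go([.439,-.317,.2],Rot(67-90),False)
E
```

```text
t 5.53 p [0.5712 0.0683 0.091 ] yaw -43.37 z [-0.006  0.    -1.   ] F [0.5 0.4 0.2] M [-0.03  0.1  -0.01] w 0.0598 q [-0.08  0.64  1.66 -0.    0.84  0.68]
offset [17.04, 37.01, -10.9] delta_rot [0.0, 0.0, -20.7]
```

>>> {"api": "drive_tool", "payload": {
  "plan": [
    {"offset": [0, 0, -4], "delta_rot": [0, 0, 0], "jaw": 6},
    {"offset": [0, 0, -8], "delta_rot": [0, 0, 0], "jaw": 6},
    {"offset": [0, 0, -10.9], "delta_rot": [0, 0, -3], "jaw": 6},
    {"offset": [1.7, 3.7, -10.9], "delta_rot": [0, 0, -7], "jaw": 8},
    {"offset": [3.4, 7.4, -10.9], "delta_rot": [0, 0, -10], "jaw": 8},
    {"offset": [5.1, 11.1, -10.9], "delta_rot": [0, 0, -14], "jaw": 8},
    {"offset": [6.8, 14.8, -10.9], "delta_rot": [0, 0, -18], "jaw": 8},
    {"offset": [8.5, 18.5, -10.9], "delta_rot": [0, 0, -20.7], "jaw": 8}
  ]
}}

```text
time: 6.2
position: [0.5071, -0.1259, 0.2023]
tool_rot: [0.981, -0.195, 0.001, 0.0]
ft_force: [0.5, -0.4, 0.1]
grip_width: 0.0784
```

>>> {"api": "drive_tool", "payload": {
  "plan": [
    {"offset": [8, 16, 0], "delta_rot": [0, 0, 0], "jaw": 8},
    {"offset": [8, 16, 0], "delta_rot": [0, 0, 0], "jaw": 8},
    {"offset": [8, 16, 0], "delta_rot": [0, 0, 0], "jaw": 8},
    {"offset": [8, 16, 0], "delta_rot": [0, 0, 0], "jaw": 8},
    {"offset": [8, 16, 0], "delta_rot": [0, 0, 0], "jaw": 8},
    {"offset": [8, 16, 0], "delta_rot": [0, 0, 0], "jaw": 8},
    {"offset": [8, 16, 0], "delta_rot": [0, 0, 0], "jaw": 8},
    {"offset": [8, 16, 0], "delta_rot": [0, 0, 0], "jaw": 8}
  ]
}}

```text
time: 6.87
position: [0.5196, -0.3011, 0.2013]
tool_rot: [0.981, -0.196, -0.001, -0.001]
ft_force: [-0.3, 0.3, 0.2]
grip_width: 0.0799
```

```bash
python3 - <<'E'
from h import *
st();o=get_obs();setcmd(o['position'],R.from_quat(o['tool_rot']));go([.439,-.317,.1],Rot(-23),False)
for n in ("scene","top"):
    im=camera(n); cv2.imwrite(f"pics/{n}2.png",im[:,:,::-1])
a=cv2.imread('pics/top2.png')[190:235,190:250];b=cv2.imread('pics/scene2.png')[232:277,300:360]
cv2.imwrite('pics/v2.png',cv2.resize(np.vstack([a,b]),None,fx=6.6,fy=6.6,interpolation=cv2.INTER_CUBIC))
E
```

```text
t 6.87 p [ 0.5196 -0.3011  0.2013] yaw -22.61 z [-0.001  0.002 -1.   ] F [-0.3  0.3  0.2] M [-0.09  0.1  -0.03] w 0.0799 q [-0.71  0.52  1.52  0.    1.11 -0.32]
offset [-6.81, 4.58, 10.14] delta_rot [-0.1, 0.1, 0.4]
```

View pics/v2.png

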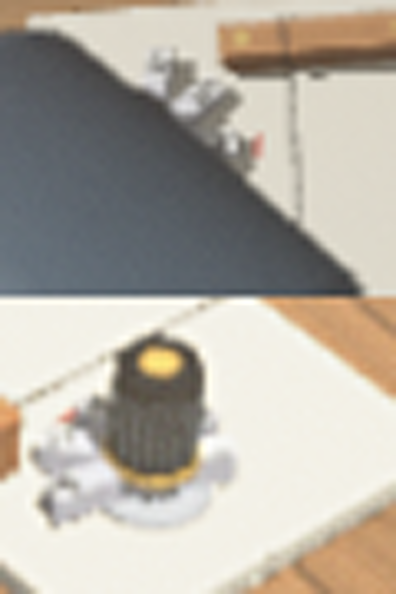

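View pics/top2.png

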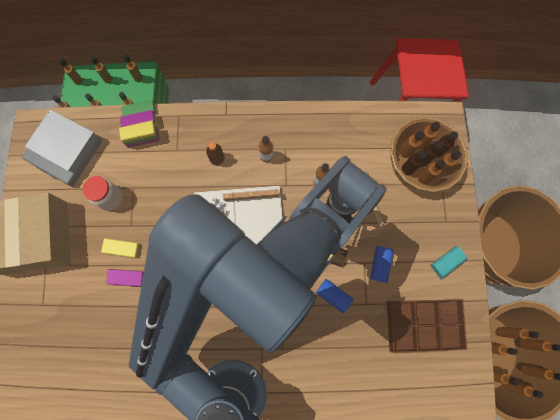

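View pics/scene2.png

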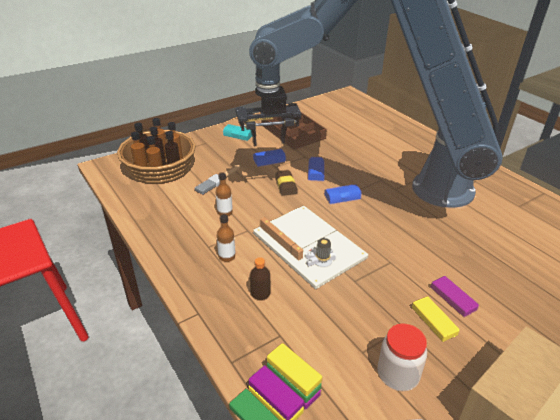

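```bash
python3 - <<'E'
from h import *
b=np.array([.441,-.318]);n=np.array([np.cos(np.radians(-22.7)),np.sin(np.radians(-22.7))])
print(proj('top',[[*(b-n*.051),.01],[*(b+n*.051),.01],[*b,.03]]).round(1))
print(onz('top',[[318,283],[373,247]],.02).round(3))
go([*b,.1],Rot(-22.7),True)
E
```

```text
[[323.5 266.9]
 [334.2 238.2]
 [329.8 251.7]]
[[ 0.342 -0.277  0.02 ]
 [ 0.455 -0.463  0.02 ]]
offset [-6.59, 4.59, 10.14] delta_rot [-0.1, 0.1, 0.1]
```

>>> {"api": "drive_tool", "payload": {
  "plan": [
    {"offset": [-3.3, 2.3, 2], "delta_rot": [0, 0, 0], "jaw": 7.4},
    {"offset": [-6.6, 4.6, 5], "delta_rot": [0, 0, 0], "jaw": 7.4},
    {"offset": [-6.6, 4.6, 8], "delta_rot": [0, 0, 0], "jaw": 7.4},
    {"offset": [-6.6, 4.6, 10.1], "delta_rot": [0, 0, 0], "jaw": 7.4},
    {"offset": [-6.6, 4.6, 10.1], "delta_rot": [0, 0, 0], "jaw": 7.4},
    {"offset": [-6.6, 4.6, 10.1], "delta_rot": [0, 0, 0], "jaw": 7.4},
    {"offset": [-6.6, 4.6, 10.1], "delta_rot": [0, 0, 0], "jaw": 7.4},
    {"offset": [-6.6, 4.6, 10.1], "delta_rot": [0, 0, 0], "jaw": 7.4}
  ]
}}

```text
time: 7.63
position: [0.4433, -0.3205, 0.1021]
tool_rot: [0.981, -0.196, 0.002, 0.001]
ft_force: [0.6, 0.3, 0.4]
grip_width: 0.0744
```

```bash
python3 - <<'E'
from h import *
st();o=get_obs();setcmd(o['position'],R.from_quat(o['tool_rot']));go([.441,-.318,.005],Rot(-22.7),False)
im=camera('scene');cv2.imwrite('pics/s3.png',cv2.resize(im[120:220,220:340,::-1],None,fx=5,fy=5,interpolation=cv2.INTER_CUBIC))
E
```

```text
t 7.63 p [ 0.4433 -0.3205  0.1021] yaw -22.57 z [ 0.003 -0.003 -1.   ] F [0.6 0.3 0.4] M [-0.09  0.05  0.03] w 0.0744 q [-0.83  0.6   1.74  0.    0.8  -0.44]
offset [-0.35, -0.16, 9.71] delta_rot [0.1, -0.2, 0.1]
```

View pics/s3.png

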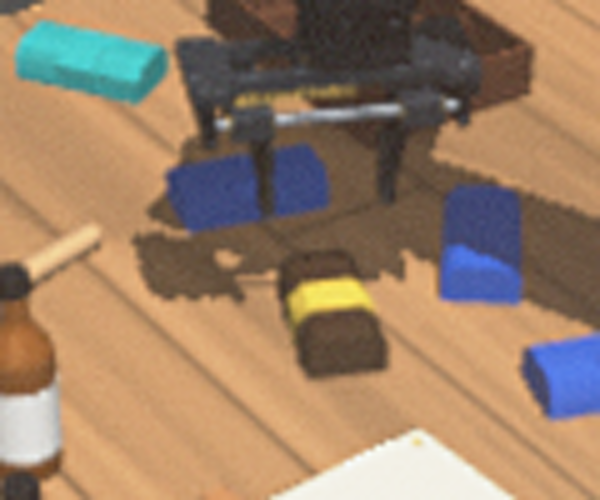

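>>> {"api": "drive_tool", "payload": {
  "plan": [
    {"offset": [-0.2, -0.1, 2], "delta_rot": [0, 0, 0], "jaw": 7.4},
    {"offset": [-0.2, -0.1, 4], "delta_rot": [0, 0, 0], "jaw": 7.4},
    {"offset": [-0.2, -0.1, 6], "delta_rot": [0, 0, 0], "jaw": 7.4},
    {"offset": [-0.2, -0.1, 7.5], "delta_rot": [0, 0, 0], "jaw": 7.4},
    {"offset": [-0.2, -0.1, 8.5], "delta_rot": [0, 0, 0], "jaw": 7.4},
    {"offset": [-0.2, -0.1, 9.2], "delta_rot": [0, 0, 0], "jaw": 7.4},
    {"offset": [-0.2, -0.1, 9.6], "delta_rot": [0, 0, 0], "jaw": 7.4},
    {"offset": [-0.2, -0.1, 9.6], "delta_rot": [0, 0, 0], "jaw": 7.4}
  ],
  "squeeze": 25
}}

```text
time: 8.35
position: [0.4404, -0.3184, 0.0042]
tool_rot: [0.981, -0.196, 0.0, 0.0]
ft_force: [0.2, 0.3, 0.3]
grip_width: 0.0744
```

>>> {"api": "drive_tool", "payload": {
  "plan": [
    {"offset": [0, 0, 0], "delta_rot": [0, 0, 0], "jaw": 4.5},
    {"offset": [0, 0, 0], "delta_rot": [0, 0, 0], "jaw": 4.5},
    {"offset": [0, 0, 0], "delta_rot": [0, 0, 0], "jaw": 4.5},
    {"offset": [0, 0, 0], "delta_rot": [0, 0, 0], "jaw": 4.5},
    {"offset": [0, 0, 0], "delta_rot": [0, 0, 0], "jaw": 4.5},
    {"offset": [0, 0, 0], "delta_rot": [0, 0, 0], "jaw": 4.5},
    {"offset": [0, 0, 0], "delta_rot": [0, 0, 0], "jaw": 4.5},
    {"offset": [0, 0, 0], "delta_rot": [0, 0, 0], "jaw": 4.5}
  ]
}}

```text
time: 9.02
position: [0.4404, -0.3186, 0.0049]
tool_rot: [0.981, -0.196, 0.0, 0.0]
ft_force: [-1.2, 0.8, 5.1]
grip_width: 0.056
```

```bash
python3 - <<'E'
from h import *
st()
E
```

```text
t 9.02 p [ 0.4404 -0.3186  0.0049] yaw -22.65 z [ 0.001 -0.001 -1.   ] F [-1.2  0.8  5.1] M [-0.    0.19 -0.01] w 0.056 q [-0.83  0.76  1.78 -0.    0.59 -0.44]
```

```bash
cat >> h.py <<'E'
JC=np.array([.5603,-.0193]);JT=4.1
def jw(x,y,z):  # jig (m; z above board) -> world
    t=np.radians(JT); return np.array([JC[0]+x*np.cos(t)-y*np.sin(t),JC[1]+x*np.sin(t)+y*np.cos(t),.02+z])
def wj(p):
    t=np.radians(JT);d=np.array(p)[:2]-JC; return np.array([d[0]*np.cos(t)+d[1]*np.sin(t),-d[0]*np.sin(t)+d[1]*np.cos(t),p[2]-.02])
E
python3 - <<'E'
from h import *
setcmd([.4404,-.3185,.005],Rot(-22.65))
print(jw(.010,-.023,.1))
go(jw(.010,-.023,.1),Rot(4.1))
E
```

```text
[ 0.57191885 -0.04152616  0.12      ]
offset [1.47, -30.63, -11.5] delta_rot [0.0, 0.0, -26.8]
```

>>> {"api": "drive_tool", "payload": {
  "plan": [
    {"offset": [0, 0, -1], "delta_rot": [0, 0, 0], "jaw": 4.5},
    {"offset": [0, 0, -3], "delta_rot": [0, 0, 0], "jaw": 4.5},
    {"offset": [0, 0, -5], "delta_rot": [0, 0, 0], "jaw": 4.5},
    {"offset": [0, 0, -7], "delta_rot": [0, 0, 0], "jaw": 4.5},
    {"offset": [0, 0, -9], "delta_rot": [0, 0, 0], "jaw": 4.5},
    {"offset": [0, 0, -11.5], "delta_rot": [0, 0, 0], "jaw": 4.5},
    {"offset": [0, 0, -11.5], "delta_rot": [0, 0, 0], "jaw": 4.5},
    {"offset": [0, 0, -11.5], "delta_rot": [0, 0, 0], "jaw": 4.5}
  ]
}}

```text
time: 9.68
position: [0.4407, -0.3188, 0.1206]
tool_rot: [0.981, -0.196, 0.001, 0.001]
ft_force: [0.4, -0.4, -0.6]
grip_width: 0.0558
```

```bash
python3 - <<'E'
from h import *
st();o=get_obs();setcmd(o['position'],R.from_quat(o['tool_rot']));go(jw(.010,-.023,.1),Rot(4.1))
im=camera('scene');cv2.imwrite('pics/s4.png',cv2.resize(im[120:220,220:340,::-1],None,fx=5,fy=5,interpolation=cv2.INTER_CUBIC))
E
```

```text
t 9.68 p [ 0.4407 -0.3188  0.1206] yaw -22.65 z [ 0.002 -0.002 -1.   ] F [ 0.4 -0.4 -0.6] M [-0.02  0.06 -0.01] w 0.0558 q [-0.83  0.56  1.73  0.    0.84 -0.44]
offset [1.43, -30.64, 0.02] delta_rot [0.1, -0.1, -26.8]
```

View pics/s4.png

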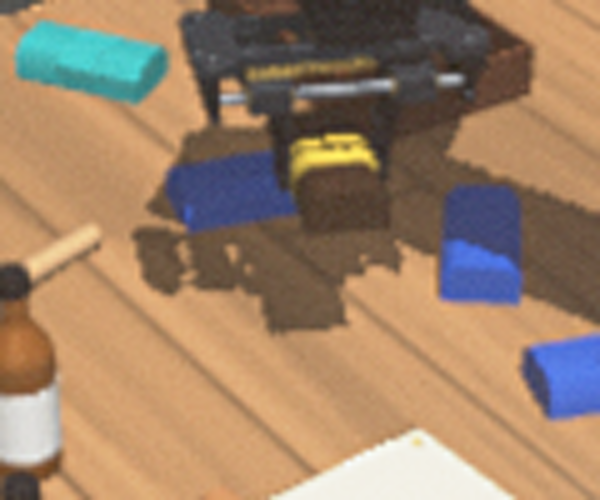

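The brick is held level between the fingers, at about (340,180) in the crop. Carrying it to above the board.

>>> {"api": "drive_tool", "payload": {
  "plan": [
    {"offset": [0.2, -4, 0], "delta_rot": [0, 0, -3], "jaw": 4.5},
    {"offset": [0.4, -8, 0], "delta_rot": [0, 0, -7], "jaw": 4.5},
    {"offset": [0.6, -12, 0], "delta_rot": [0, 0, -11], "jaw": 4.5},
    {"offset": [0.8, -16, 0], "delta_rot": [0, 0, -15], "jaw": 4.5},
    {"offset": [1, -20, 0], "delta_rot": [0, 0, -19], "jaw": 4.5},
    {"offset": [1.2, -24, 0], "delta_rot": [0, 0, -23], "jaw": 4.5},
    {"offset": [1.4, -28, 0], "delta_rot": [0, 0, -26.8], "jaw": 4.5},
    {"offset": [1.4, -30.6, 0], "delta_rot": [0, 0, -26.8], "jaw": 4.5}
  ]
}}

```text
time: 10.4
position: [0.5709, -0.0376, 0.1174]
tool_rot: [0.999, 0.038, -0.001, -0.001]
ft_force: [0.1, -0.4, -2.0]
grip_width: 0.0556
```

```bash
python3 - <<'E'
from h import *
st();o=get_obs();print(wj(o['position']));setcmd(o['position'],R.from_quat(o['tool_rot']));go(jw(.010,-.023,.0065),Rot(4.1))
for n in ("scene","top"):
    im=camera(n); cv2.imwrite(f"pics/{n}5.png",im[:,:,::-1])
a=cv2.imread('pics/top5.png')[170:270,180:300];b=cv2.imread('pics/scene5.png')[180:290,245:375]
cv2.imwrite('pics/v5.png',cv2.resize(b,None,fx=5.4,fy=5.4,interpolation=cv2.INTER_CUBIC))
E
```

```text
t 10.4 p [ 0.5709 -0.0376  0.1174] yaw 4.38 z [-0.003  0.002 -1.   ] F [ 0.1 -0.4 -2. ] M [-0.08  0.05  0.04] w 0.0556 q [-0.26  0.6   1.66  0.    0.89 -0.34]
[ 0.00925859 -0.01899488  0.09737655]
offset [0.1, 0.42, 9.09] delta_rot [-0.1, 0.2, 0.3]
```

View pics/v5.png

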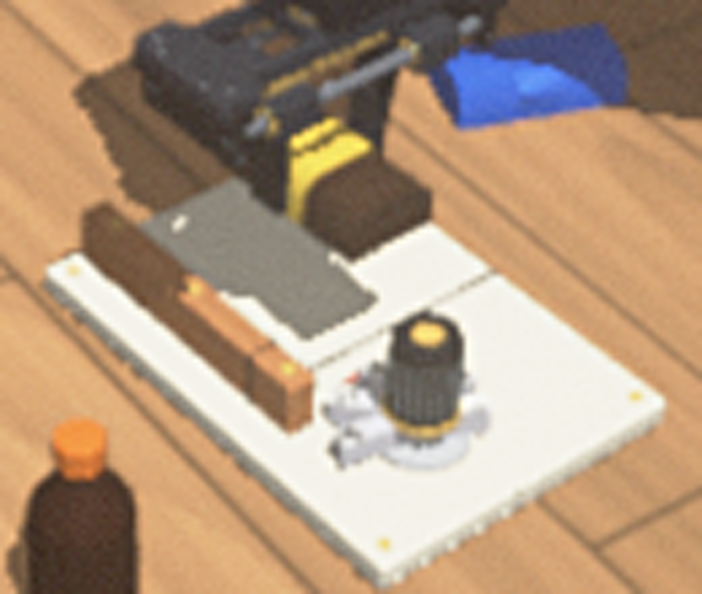

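>>> {"api": "drive_tool", "payload": {
  "plan": [
    {"offset": [0.1, 0.3, 2], "delta_rot": [0, 0, 0], "jaw": 4.5},
    {"offset": [0.1, 0.3, 4], "delta_rot": [0, 0, 0], "jaw": 4.5},
    {"offset": [0.1, 0.3, 5.5], "delta_rot": [0, 0, 0], "jaw": 4.5},
    {"offset": [0.1, 0.3, 7], "delta_rot": [0, 0, 0], "jaw": 4.5},
    {"offset": [0.1, 0.3, 7.8], "delta_rot": [0, 0, 0], "jaw": 4.5},
    {"offset": [0.1, 0.3, 8.4], "delta_rot": [0, 0, 0], "jaw": 4.5},
    {"offset": [0.1, 0.3, 8.8], "delta_rot": [0, 0, 0], "jaw": 4.5},
    {"offset": [0.1, 0.3, 8.8], "delta_rot": [0, 0, 0], "jaw": 4.5}
  ]
}}

```text
time: 11.17
position: [0.5716, -0.0445, 0.0304]
tool_rot: [0.999, 0.036, -0.001, -0.0]
ft_force: [-1.2, -0.4, -1.1]
grip_width: 0.0559
```

```bash
python3 - <<'E'
from h import *
st();o=get_obs();print(wj(o['position']))
E
```

```text
t 11.17 p [ 0.5716 -0.0445  0.0304] yaw 4.12 z [-0.002  0.    -1.   ] F [-1.2 -0.4 -1.1] M [-0.09  0.02  0.04] w 0.0559 q [-0.27  0.74  1.7  -0.    0.71 -0.34]
[ 0.00944936 -0.02591313  0.01044033]
```

>>> {"api": "drive_tool", "payload": {
  "plan": [
    {"offset": [0, -0.3, 0.1], "delta_rot": [0, 0, 0], "jaw": 4.5},
    {"offset": [0, -0.3, 0.2], "delta_rot": [0, 0, 0], "jaw": 4.5},
    {"offset": [0, -0.3, 0.3], "delta_rot": [0, 0, 0], "jaw": 4.5},
    {"offset": [0, -0.3, 0.4], "delta_rot": [0, 0, 0], "jaw": 4.5},
    {"offset": [0, -0.3, 0.45], "delta_rot": [0, 0, 0], "jaw": 4.5},
    {"offset": [0, -0.3, 0.5], "delta_rot": [0, 0, 0], "jaw": 4.5},
    {"offset": [0, -0.3, 0.5], "delta_rot": [0, 0, 0], "jaw": 4.5},
    {"offset": [0, -0.3, 0.5], "delta_rot": [0, 0, 0], "jaw": 4.5}
  ]
}}

```text
time: 11.83
position: [0.5719, -0.0413, 0.0263]
tool_rot: [0.999, 0.036, 0.0, 0.0]
ft_force: [0.4, 0.2, -1.1]
grip_width: 0.0558
```

```bash
python3 - <<'E'
from h import *
st();o=get_obs();print(wj(o['position']))
E
```

```text
t 11.83 p [ 0.5719 -0.0413  0.0263] yaw 4.15 z [ 0. -0. -1.] F [ 0.4  0.2 -1.1] M [-0.08  0.09  0.04] w 0.0558 q [-0.27  0.75  1.7  -0.    0.69 -0.34]
[ 0.01004701 -0.02273818  0.00633   ]
```

>>> {"api": "drive_tool", "payload": {
  "plan": [
    {"offset": [0, 0, 0.05], "delta_rot": [0, 0, 0], "jaw": 4.5},
    {"offset": [0, 0, 0.1], "delta_rot": [0, 0, 0], "jaw": 4.5},
    {"offset": [0, 0, 0.15], "delta_rot": [0, 0, 0], "jaw": 4.5},
    {"offset": [0, 0, 0.15], "delta_rot": [0, 0, 0], "jaw": 4.5},
    {"offset": [0, 0, 0.2], "delta_rot": [0, 0, 0], "jaw": 4.5},
    {"offset": [0, 0, 0.2], "delta_rot": [0, 0, 0], "jaw": 4.5},
    {"offset": [0, 0, 0.2], "delta_rot": [0, 0, 0], "jaw": 4.5},
    {"offset": [0, 0, 0.2], "delta_rot": [0, 0, 0], "jaw": 4.5}
  ]
}}

```text
time: 12.5
position: [0.572, -0.0413, 0.025]
tool_rot: [0.999, 0.036, 0.0, 0.0]
ft_force: [-1.3, 0.2, 5.7]
grip_width: 0.0556
```

```bash
python3 - <<'E'
from h import *
st();o=get_obs();print(wj(o['position']))
E
```

```text
t 12.5 p [ 0.572  -0.0413  0.025 ] yaw 4.15 z [ 0. -0. -1.] F [-1.3  0.2  5.7] M [-0.09  0.25  0.02] w 0.0556 q [-0.27  0.75  1.7  -0.    0.69 -0.34]
[ 0.01010827 -0.02273519  0.00495032]
```

>>> {"api": "drive_tool", "payload": {
  "plan": [
    {"offset": [0, 0, -0.1], "delta_rot": [0, 0, 0], "jaw": 6.3},
    {"offset": [0, 0, -0.1], "delta_rot": [0, 0, 0], "jaw": 6.3},
    {"offset": [0, 0, -0.1], "delta_rot": [0, 0, 0], "jaw": 6.3},
    {"offset": [0, 0, -0.1], "delta_rot": [0, 0, 0], "jaw": 6.3},
    {"offset": [0, 0, -1], "delta_rot": [0, 0, 0], "jaw": 6.3},
    {"offset": [0, 0, -3], "delta_rot": [0, 0, 0], "jaw": 6.3},
    {"offset": [0, 0, -6], "delta_rot": [0, 0, 0], "jaw": 6.3},
    {"offset": [0, 0, -7.5], "delta_rot": [0, 0, 0], "jaw": 6.3}
  ]
}}

```text
time: 13.17
position: [0.5731, -0.0415, 0.102]
tool_rot: [0.999, 0.036, 0.001, 0.0]
ft_force: [1.1, -0.5, 0.0]
grip_width: 0.0626
```

```bash
python3 - <<'E'
from h import *
st();o=get_obs();print(wj(o['position']))
for n in ("scene","top"):
    im=camera(n); cv2.imwrite(f"pics/{n}6.png",im[:,:,::-1])
a=cv2.imread('pics/top6.png')[170:270,180:300];b=cv2.imread('pics/scene6.png')[180:290,245:375]
cv2.imwrite('pics/v6.png',cv2.resize(b,None,fx=5.4,fy=5.4,interpolation=cv2.INTER_CUBIC))
setcmd(o['position'],R.from_quat(o['tool_rot']))
# behind brick: side at jig x=-18; shut fingers half width 9.5 (y) /15
go(jw(-.06,-.025,.10),Rot(-85.9))
E
```

```text
t 13.17 p [ 0.5731 -0.0415  0.102 ] yaw 4.15 z [ 0.003 -0.001 -1.   ] F [ 1.1 -0.5  0. ] M [-0.1   0.04 -0.05] w 0.0626 q [-0.27  0.62  1.67  0.    0.85 -0.34]
[ 0.01117024 -0.02304835  0.08199509]
offset [-7.11, 0.19, -1.82] delta_rot [-0.1, -0.2, 90.0]
```

View pics/v6.png

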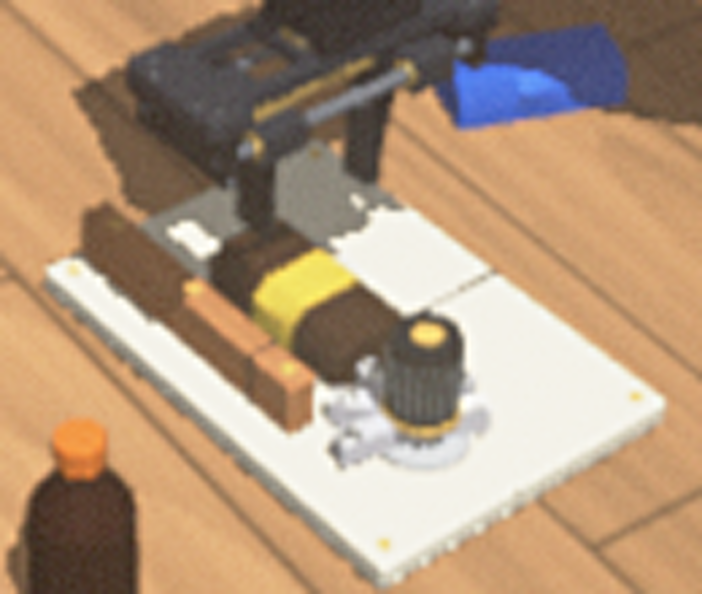

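>>> {"api": "drive_tool", "payload": {
  "plan": [
    {"offset": [-2, 0.2, -1.5], "delta_rot": [0, 0, 7], "jaw": 2},
    {"offset": [-4, 0.2, -1.5], "delta_rot": [0, 0, 14], "jaw": 0},
    {"offset": [-6, 0.2, -1.5], "delta_rot": [0, 0, 21], "jaw": 0},
    {"offset": [-7, 0.2, -1.5], "delta_rot": [0, 0, 28], "jaw": 0},
    {"offset": [-7, 0.2, -1.5], "delta_rot": [0, 0, 35], "jaw": 0},
    {"offset": [-7, 0.2, -1.5], "delta_rot": [0, 0, 42], "jaw": 0},
    {"offset": [-7, 0.2, -1.5], "delta_rot": [0, 0, 49], "jaw": 0},
    {"offset": [-7, 0.2, -1.5], "delta_rot": [0, 0, 56], "jaw": 0}
  ]
}}

```text
time: 13.93
position: [0.5015, -0.0481, 0.1136]
tool_rot: [0.898, -0.44, -0.001, 0.0]
ft_force: [-0.6, 0.4, 1.2]
grip_width: 0.0175
```

>>> {"api": "drive_tool", "payload": {
  "plan": [
    {"offset": [0, 0, 0], "delta_rot": [0, 0, 7], "jaw": 0},
    {"offset": [0, 0, 0], "delta_rot": [0, 0, 14], "jaw": 0},
    {"offset": [0, 0, 0], "delta_rot": [0, 0, 21], "jaw": 0},
    {"offset": [0, 0, 0], "delta_rot": [0, 0, 28], "jaw": 0},
    {"offset": [0, 0, 0], "delta_rot": [0, 0, 34], "jaw": 0},
    {"offset": [0, 0, 0], "delta_rot": [0, 0, 34], "jaw": 0},
    {"offset": [0, 0, 0], "delta_rot": [0, 0, 34], "jaw": 0},
    {"offset": [0, 0, 0], "delta_rot": [0, 0, 34], "jaw": 0}
  ]
}}

```text
time: 14.6
position: [0.5019, -0.0482, 0.1138]
tool_rot: [0.733, -0.68, -0.0, 0.0]
ft_force: [-0.7, 0.3, -0.0]
grip_width: 0.0003
```

```bash
python3 - <<'E'
from h import *
st();o=get_obs();print(wj(o['position']))
for n in ("scene","top"):
    im=camera(n); cv2.imwrite(f"pics/{n}7.png",im[:,:,::-1])
a=cv2.imread('pics/top7.png')[170:270,180:300];b=cv2.imread('pics/scene7.png')[180:290,245:375]
cv2.imwrite('pics/v7.png',cv2.resize(b,None,fx=5.4,fy=5.4,interpolation=cv2.INTER_CUBIC))
setcmd(o['position'],R.from_quat(o['tool_rot']))
go(jw(-.045,-.023,.010),Rot(-85.9))
E
```

```text
t 14.6 p [ 0.5019 -0.0482  0.1138] yaw -85.72 z [-0.001  0.    -1.   ] F [-0.7  0.3 -0. ] M [-0.07  0.17 -0.03] w 0.0003 q [-0.32  0.54  1.83 -0.    0.77  1.18]
[-0.06032256 -0.02463383  0.09384507]
offset [-0.16, -1.54, 8.38] delta_rot [0.1, 0.0, 0.2]
```

View pics/v7.png

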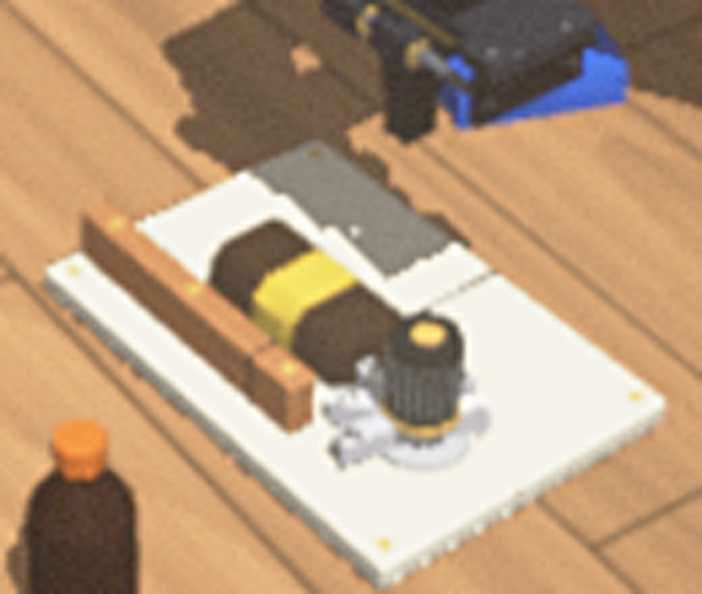

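View pics/top7.png

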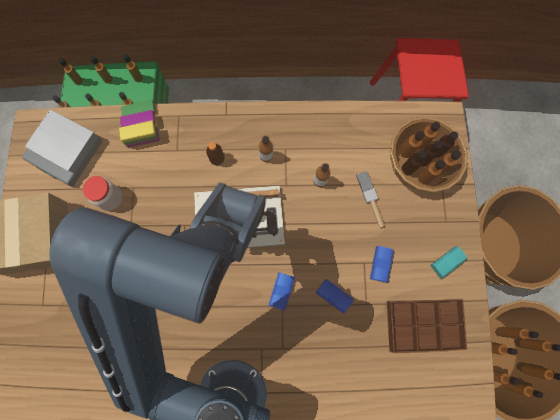

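>>> {"api": "drive_tool", "payload": {
  "plan": [
    {"offset": [-0.1, -1.5, 2], "delta_rot": [0, 0, 0], "jaw": 0},
    {"offset": [-0.1, -1.5, 4], "delta_rot": [0, 0, 0], "jaw": 0},
    {"offset": [-0.1, -1.5, 6], "delta_rot": [0, 0, 0], "jaw": 0},
    {"offset": [-0.1, -1.5, 7.5], "delta_rot": [0, 0, 0], "jaw": 0},
    {"offset": [-0.1, -1.5, 8.3], "delta_rot": [0, 0, 0], "jaw": 0},
    {"offset": [-0.1, -1.5, 8.3], "delta_rot": [0, 0, 0], "jaw": 0},
    {"offset": [-0.1, -1.8, 8.3], "delta_rot": [0, 0, 0], "jaw": 0},
    {"offset": [-0.1, -2.1, 8.3], "delta_rot": [0, 0, 0], "jaw": 0}
  ]
}}

```text
time: 15.37
position: [0.5239, -0.0459, 0.032]
tool_rot: [0.732, -0.681, 0.001, -0.0]
ft_force: [-0.0, 0.1, 0.6]
grip_width: 0.0004
```

```bash
python3 - <<'E'
from h import *
st();o=get_obs();print(wj(o['position']))
E
```

```text
t 15.37 p [ 0.5239 -0.0459  0.032 ] yaw -85.85 z [ 0.001 -0.    -1.   ] F [-0.   0.1  0.6] M [-0.04  0.17 -0.01] w 0.0004 q [-0.3   0.7   1.82  0.    0.62  1.2 ]
[-0.03823169 -0.02397229  0.01202761]
```

>>> {"api": "drive_tool", "payload": {
  "plan": [
    {"offset": [0, -0.4, 0], "delta_rot": [0, 0, 0], "jaw": 0},
    {"offset": [0, -0.8, 0], "delta_rot": [0, 0, 0], "jaw": 0},
    {"offset": [0, -1.1, 0], "delta_rot": [0, 0, 0], "jaw": 0},
    {"offset": [0, -1.4, 0], "delta_rot": [0, 0, 0], "jaw": 0},
    {"offset": [0, -1.7, 0], "delta_rot": [0, 0, 0], "jaw": 0},
    {"offset": [0, -2.0, 0], "delta_rot": [0, 0, 0], "jaw": 0},
    {"offset": [0, -2.3, 0], "delta_rot": [0, 0, 0], "jaw": 0},
    {"offset": [0, -2.6, 0], "delta_rot": [0, 0, 0], "jaw": 0}
  ]
}}

```text
time: 16.03
position: [0.5491, -0.0438, 0.0313]
tool_rot: [0.732, -0.681, -0.0, 0.0]
ft_force: [-1.9, -0.2, 1.5]
grip_width: 0.0006
```

```bash
python3 - <<'E'
from h import *
st();o=get_obs();print(wj(o['position']))
E
```

```text
t 16.03 p [ 0.5491 -0.0438  0.0313] yaw -85.85 z [-0.  0. -1.] F [-1.9 -0.2  1.5] M [-0.02  0.4   0.05] w 0.0006 q [-0.28  0.72  1.76 -0.    0.66  1.22]
[-0.01290197 -0.02365946  0.01126135]
```

>>> {"api": "drive_tool", "payload": {
  "plan": [
    {"offset": [0, -0.1, 0], "delta_rot": [0, 0, 0], "jaw": 0},
    {"offset": [0, -0.2, 0], "delta_rot": [0, 0, 0], "jaw": 0},
    {"offset": [0, -0.3, 0], "delta_rot": [0, 0, 0], "jaw": 0},
    {"offset": [0, -0.4, 0], "delta_rot": [0, 0, 0], "jaw": 0},
    {"offset": [0, -0.5, 0], "delta_rot": [0, 0, 0], "jaw": 0},
    {"offset": [0, -0.6, 0], "delta_rot": [0, 0, 0], "jaw": 0},
    {"offset": [0, -0.7, 0], "delta_rot": [0, 0, 0], "jaw": 0},
    {"offset": [0, -0.8, 0], "delta_rot": [0, 0, 0], "jaw": 0}
  ]
}}

```text
time: 16.7
position: [0.5558, -0.0432, 0.0312]
tool_rot: [0.732, -0.681, -0.001, 0.001]
ft_force: [-5.3, -1.9, 3.7]
grip_width: 0.0003
```

```bash
python3 - <<'E'
from h import *
st();o=get_obs();print(wj(o['position']))
E
```

```text
t 16.7 p [ 0.5558 -0.0432  0.0312] yaw -85.83 z [-0.003  0.    -1.   ] F [-5.3 -1.9  3.7] M [-0.37  1.03 -0.04] w 0.0003 q [-0.28  0.73  1.74 -0.    0.68  1.22]
[-0.0061822  -0.02356337  0.01123859]
```

>>> {"api": "drive_tool", "payload": {
  "plan": [
    {"offset": [0, -0.1, 0], "delta_rot": [0, 0, 0], "jaw": 0},
    {"offset": [0, -0.1, 0], "delta_rot": [0, 0, 0], "jaw": 0},
    {"offset": [0, -0.1, 0], "delta_rot": [0, 0, 0], "jaw": 0},
    {"offset": [0, 0.4, 0], "delta_rot": [0, 0, 0], "jaw": 0},
    {"offset": [0, 1.5, 0], "delta_rot": [0, 0, 0], "jaw": 0},
    {"offset": [0, 2.5, -3], "delta_rot": [0, 0, 0], "jaw": 0},
    {"offset": [0, 2.5, -5], "delta_rot": [0, 0, 0], "jaw": 0},
    {"offset": [0, 2.5, -5], "delta_rot": [0, 0, 0], "jaw": 0}
  ]
}}

```text
time: 17.37
position: [0.5351, -0.0459, 0.0845]
tool_rot: [0.732, -0.681, 0.004, -0.002]
ft_force: [0.3, -0.7, -0.6]
grip_width: 0.0007
```

```bash
python3 - <<'E'
from h import *
st();o=get_obs();print(wj(o['position']))
for n in ("scene","top"):
    im=camera(n); cv2.imwrite(f"pics/{n}8.png",im[:,:,::-1])
b=cv2.imread('pics/scene8.png')[180:290,245:375]
cv2.imwrite('pics/v8.png',cv2.resize(b,None,fx=5.4,fy=5.4,interpolation=cv2.INTER_CUBIC))
setcmd(o['position'],R.from_quat(o['tool_rot']))
go(jw(.025,-.11,.06),Rot(-85.9),False)
E
```

```text
t 17.37 p [ 0.5351 -0.0459  0.0845] yaw -85.88 z [ 0.009 -0.002 -1.   ] F [ 0.3 -0.7 -0.6] M [-0.07  0.13 -0.01] w 0.0007 q [-0.29  0.62  1.78  0.    0.74  1.2 ]
[-0.02707901 -0.02472685  0.06450868]
offset [8.53, -5.2, 0.52] delta_rot [-0.5, -0.2, 0.0]
```

View pics/v8.png

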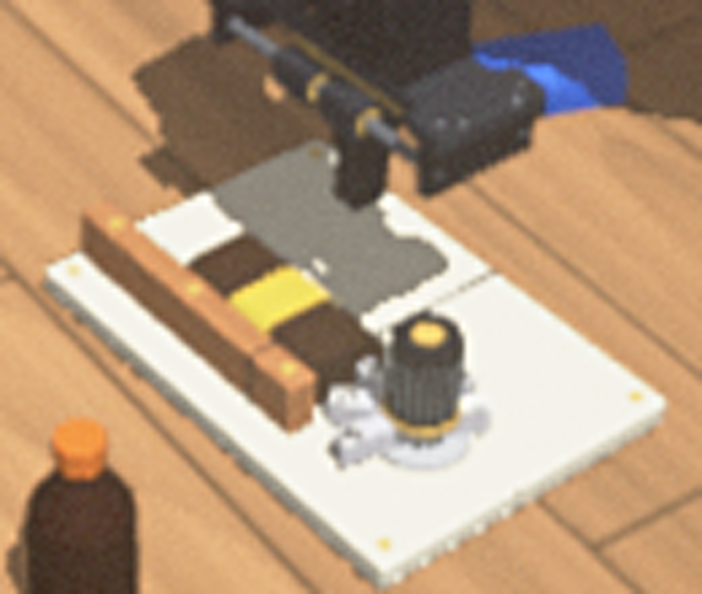

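```bash
python3 - <<'E'
from h import *
go(jw(.033,-.108,.064),Rot(-85.9),False)
go(jw(.033,-.108,.012),Rot(-85.9),False)
E
```

```text
offset [8.33, -6.0, 0.12] delta_rot [-0.5, -0.2, 0.0]
offset [8.31, -5.96, 5.32] delta_rot [-0.5, -0.2, 0.0]
```

>>> {"api": "drive_tool", "payload": {
  "plan": [
    {"offset": [4, 0, 0], "delta_rot": [0, 0, 0], "jaw": 0},
    {"offset": [8.3, 0, 0], "delta_rot": [0, 0, 0], "jaw": 0},
    {"offset": [8.3, -4, 0], "delta_rot": [0, 0, 0], "jaw": 0},
    {"offset": [8.3, -6, 0], "delta_rot": [0, 0, 0], "jaw": 0},
    {"offset": [8.3, -6, 0], "delta_rot": [0, 0, 0], "jaw": 0},
    {"offset": [8.3, -6, 2], "delta_rot": [0, 0, 0], "jaw": 0},
    {"offset": [8.3, -6, 4], "delta_rot": [0, 0, 0], "jaw": 0},
    {"offset": [8.3, -6, 5.3], "delta_rot": [0, 0, 0], "jaw": 0}
  ]
}}

```text
time: 18.13
position: [0.5963, -0.1226, 0.0255]
tool_rot: [0.732, -0.681, -0.002, 0.001]
ft_force: [-0.6, 0.2, -0.8]
grip_width: 0.0007
```

>>> {"api": "drive_tool", "payload": {
  "plan": [
    {"offset": [-0.1, 0, 0], "delta_rot": [0, 0, 0], "jaw": 0},
    {"offset": [-0.2, 0, 0], "delta_rot": [0, 0, 0], "jaw": 0},
    {"offset": [-0.3, 0, 0], "delta_rot": [0, 0, 0], "jaw": 0},
    {"offset": [-0.4, 0, 0], "delta_rot": [0, 0, 0], "jaw": 0},
    {"offset": [-0.5, 0, 0], "delta_rot": [0, 0, 0], "jaw": 0},
    {"offset": [-0.6, 0, 0], "delta_rot": [0, 0, 0], "jaw": 0},
    {"offset": [-0.7, 0, 0], "delta_rot": [0, 0, 0], "jaw": 0},
    {"offset": [-0.8, 0, 0], "delta_rot": [0, 0, 0], "jaw": 0}
  ]
}}

```text
time: 18.8
position: [0.5976, -0.1155, 0.0288]
tool_rot: [0.732, -0.681, 0.0, -0.0]
ft_force: [0.5, -0.1, -0.2]
grip_width: 0.0005
```

```bash
python3 - <<'E'
from h import *
st();o=get_obs();print(wj(o['position']))
E
```

```text
t 18.8 p [ 0.5976 -0.1155  0.0288] yaw -85.85 z [ 0.001 -0.    -1.   ] F [ 0.5 -0.1 -0.2] M [-0.03  0.16  0.05] w 0.0005 q [-0.37  0.77  1.61  0.    0.76  1.12]
[ 0.03033155 -0.09865683  0.00877947]
```

>>> {"api": "drive_tool", "payload": {
  "plan": [
    {"offset": [-0.1, 0, 0], "delta_rot": [0, 0, 0], "jaw": 0},
    {"offset": [-0.2, 0, 0], "delta_rot": [0, 0, 0], "jaw": 0},
    {"offset": [-0.3, 0, 0], "delta_rot": [0, 0, 0], "jaw": 0},
    {"offset": [-0.4, 0, 0], "delta_rot": [0, 0, 0], "jaw": 0},
    {"offset": [-0.5, 0, 0], "delta_rot": [0, 0, 0], "jaw": 0},
    {"offset": [-0.6, 0, 0], "delta_rot": [0, 0, 0], "jaw": 0},
    {"offset": [-0.7, 0, 0], "delta_rot": [0, 0, 0], "jaw": 0},
    {"offset": [-0.8, 0, 0], "delta_rot": [0, 0, 0], "jaw": 0}
  ]
}}

```text
time: 19.47
position: [0.5968, -0.1075, 0.0283]
tool_rot: [0.732, -0.681, 0.0, -0.0]
ft_force: [0.7, -0.8, -1.5]
grip_width: 0.0004
```

```bash
python3 - <<'E'
from h import *
st();o=get_obs();print(wj(o['position']))
E
```

```text
t 19.47 p [ 0.5968 -0.1075  0.0283] yaw -85.85 z [ 0. -0. -1.] F [ 0.7 -0.8 -1.5] M [-0.07  0.16  0.  ] w 0.0004 q [-0.36  0.77  1.61  0.    0.76  1.14]
[ 0.03013018 -0.09059341  0.00828493]
```

>>> {"api": "drive_tool", "payload": {
  "plan": [
    {"offset": [-0.05, 0, 0], "delta_rot": [0, 0, 0], "jaw": 0},
    {"offset": [-0.1, 0, 0], "delta_rot": [0, 0, 0], "jaw": 0},
    {"offset": [-0.15, 0, 0], "delta_rot": [0, 0, 0], "jaw": 0},
    {"offset": [-0.2, 0, 0], "delta_rot": [0, 0, 0], "jaw": 0},
    {"offset": [-0.25, 0, 0], "delta_rot": [0, 0, 0], "jaw": 0},
    {"offset": [-0.3, 0, 0], "delta_rot": [0, 0, 0], "jaw": 0},
    {"offset": [-0.35, 0, 0], "delta_rot": [0, 0, 0], "jaw": 0},
    {"offset": [-0.4, 0, 0], "delta_rot": [0, 0, 0], "jaw": 0}
  ]
}}

```text
time: 20.13
position: [0.5965, -0.1036, 0.0283]
tool_rot: [0.732, -0.681, 0.0, 0.0]
ft_force: [-0.2, -0.8, 0.1]
grip_width: 0.0007
```

```bash
python3 - <<'E'
from h import *
st();o=get_obs();print(wj(o['position']))
im=camera('scene'); b=im[180:290,245:375,::-1]
cv2.imwrite('pics/v9.png',cv2.resize(b,None,fx=5.4,fy=5.4,interpolation=cv2.INTER_CUBIC))
E
```

```text
t 20.13 p [ 0.5965 -0.1036  0.0283] yaw -85.85 z [-0. -0. -1.] F [-0.2 -0.8  0.1] M [-0.07  0.17 -0.03] w 0.0007 q [-0.36  0.77  1.62 -0.    0.76  1.14]
[ 0.03009261 -0.08666538  0.00830398]
```

View pics/v9.png

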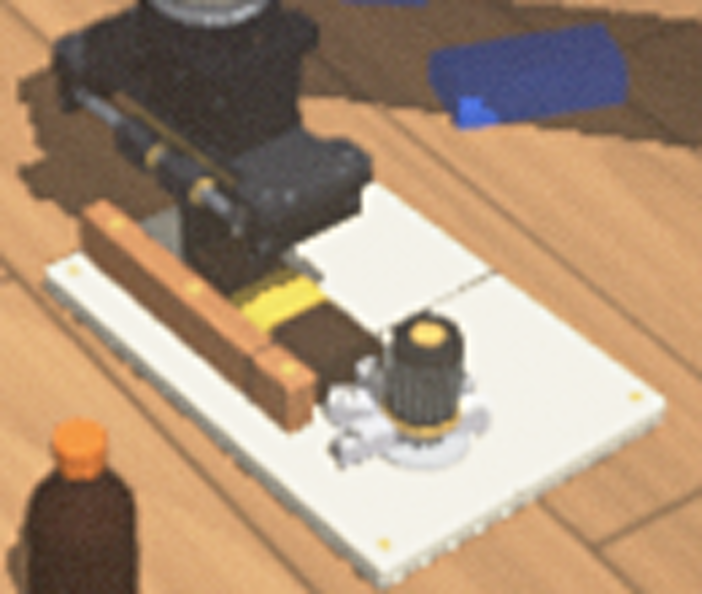

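>>> {"api": "drive_tool", "payload": {
  "plan": [
    {"offset": [-0.05, 0, 0], "delta_rot": [0, 0, 0], "jaw": 0},
    {"offset": [-0.1, 0, 0], "delta_rot": [0, 0, 0], "jaw": 0},
    {"offset": [-0.15, 0, 0], "delta_rot": [0, 0, 0], "jaw": 0},
    {"offset": [-0.2, 0, 0], "delta_rot": [0, 0, 0], "jaw": 0},
    {"offset": [-0.25, 0, 0], "delta_rot": [0, 0, 0], "jaw": 0},
    {"offset": [-0.3, 0, 0], "delta_rot": [0, 0, 0], "jaw": 0},
    {"offset": [-0.35, 0, 0], "delta_rot": [0, 0, 0], "jaw": 0},
    {"offset": [-0.4, 0, 0], "delta_rot": [0, 0, 0], "jaw": 0}
  ]
}}

```text
time: 20.85
position: [0.5963, -0.0997, 0.0283]
tool_rot: [0.732, -0.681, 0.0, 0.0]
ft_force: [0.8, -1.5, -0.1]
grip_width: 0.0004
```

```bash
python3 - <<'E'
from h import *
st();o=get_obs();print(wj(o['position']))
E
```

```text
t 20.85 p [ 0.5963 -0.0997  0.0283] yaw -85.84 z [ 0. -0. -1.] F [ 0.8 -1.5 -0.1] M [-0.22  0.2  -0.05] w 0.0004 q [-0.35  0.77  1.62 -0.    0.76  1.15]
[ 0.0301304  -0.08279598  0.00830189]
```

>>> {"api": "drive_tool", "payload": {
  "plan": [
    {"offset": [-0.05, 0, 0], "delta_rot": [0, 0, 0], "jaw": 0},
    {"offset": [-0.1, 0, 0], "delta_rot": [0, 0, 0], "jaw": 0},
    {"offset": [-0.15, 0, 0], "delta_rot": [0, 0, 0], "jaw": 0},
    {"offset": [-0.2, 0, 0], "delta_rot": [0, 0, 0], "jaw": 0},
    {"offset": [-0.25, 0, 0], "delta_rot": [0, 0, 0], "jaw": 0},
    {"offset": [-0.3, 0, 0], "delta_rot": [0, 0, 0], "jaw": 0},
    {"offset": [-0.35, 0, 0], "delta_rot": [0, 0, 0], "jaw": 0},
    {"offset": [-0.35, 0, 0], "delta_rot": [0, 0, 0], "jaw": 0}
  ]
}}

```text
time: 21.52
position: [0.596, -0.096, 0.0283]
tool_rot: [0.732, -0.681, -0.0, -0.0]
ft_force: [-0.5, -0.8, 0.0]
grip_width: 0.0009
```

```bash
python3 - <<'E'
from h import *
st();o=get_obs();print(wj(o['position']))
E
```

```text
t 21.52 p [ 0.596  -0.096   0.0283] yaw -85.85 z [-0.  0. -1.] F [-0.5 -0.8  0. ] M [-0.12  0.16 -0.  ] w 0.0009 q [-0.34  0.77  1.62  0.    0.75  1.15]
[ 0.0300871  -0.07906318  0.00828145]
```

>>> {"api": "drive_tool", "payload": {
  "plan": [
    {"offset": [-0.05, 0, 0], "delta_rot": [0, 0, 0], "jaw": 0},
    {"offset": [-0.1, 0, 0], "delta_rot": [0, 0, 0], "jaw": 0},
    {"offset": [-0.15, 0, 0], "delta_rot": [0, 0, 0], "jaw": 0},
    {"offset": [-0.2, 0, 0], "delta_rot": [0, 0, 0], "jaw": 0},
    {"offset": [-0.25, 0, 0], "delta_rot": [0, 0, 0], "jaw": 0},
    {"offset": [-0.3, 0, 0], "delta_rot": [0, 0, 0], "jaw": 0},
    {"offset": [-0.3, 0, 0], "delta_rot": [0, 0, 0], "jaw": 0},
    {"offset": [-0.3, 0, 0], "delta_rot": [0, 0, 0], "jaw": 0}
  ]
}}

```text
time: 22.18
position: [0.5961, -0.0954, 0.0285]
tool_rot: [0.733, -0.681, 0.001, 0.001]
ft_force: [-1.5, -8.1, -0.2]
grip_width: 0.0005
```

```bash
python3 - <<'E'
from h import *
st();o=get_obs();print(wj(o['position']))
for n in ("scene","top"):
    im=camera(n); cv2.imwrite(f"pics/{n}10.png",im[:,:,::-1])
b=cv2.imread('pics/scene10.png')[180:290,245:375]
a=cv2.imread('pics/top10.png')[180:260,185:295]
cv2.imwrite('pics/v10.png',cv2.resize(b,None,fx=5.4,fy=5.4,interpolation=cv2.INTER_CUBIC))
cv2.imwrite('pics/v10t.png',cv2.resize(a,None,fx=6,fy=6,interpolation=cv2.INTER_CUBIC))
E
```

```text
t 22.18 p [ 0.5961 -0.0954  0.0285] yaw -85.8 z [ 0.001 -0.003 -1.   ] F [-1.5 -8.1 -0.2] M [-1.33  0.36  0.02] w 0.0005 q [-0.34  0.77  1.62 -0.    0.75  1.16]
[ 0.03022546 -0.07847724  0.0085154 ]
```

View pics/v10.png

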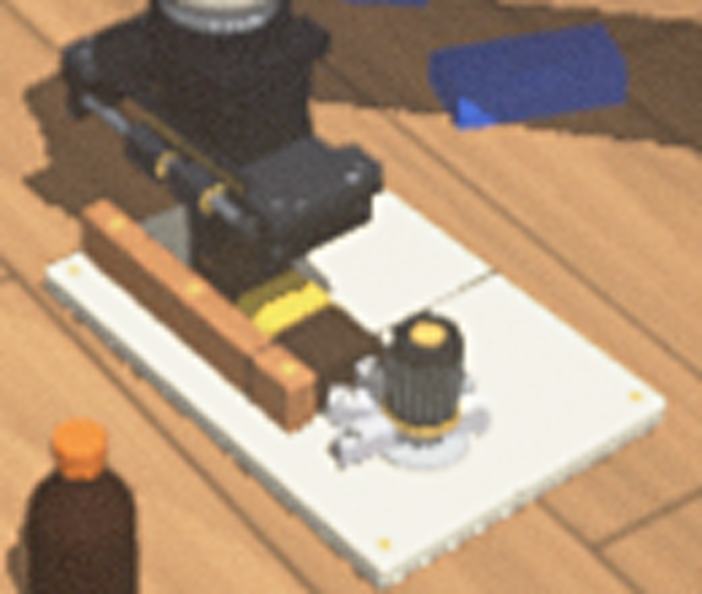

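View pics/v10t.png

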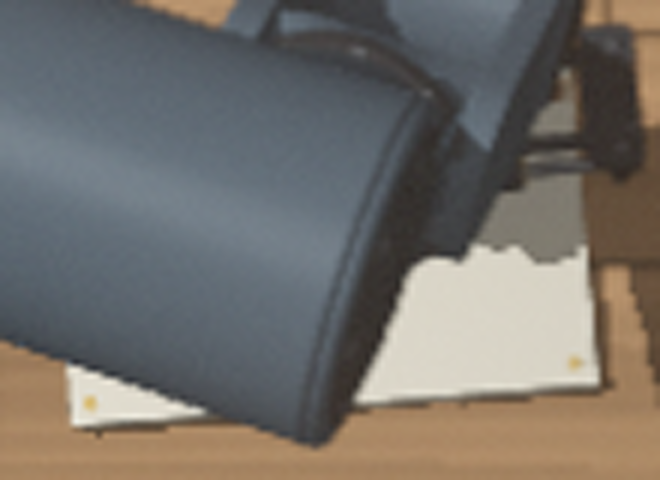

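>>> {"api": "drive_tool", "payload": {
  "plan": [
    {"offset": [0.2, 0, 0], "delta_rot": [0, 0, 0], "jaw": 0},
    {"offset": [0.6, 0, 0], "delta_rot": [0, 0, 0], "jaw": 0},
    {"offset": [1.5, 0, 0], "delta_rot": [0, 0, 0], "jaw": 0},
    {"offset": [2, 0, -2], "delta_rot": [0, 0, 0], "jaw": 0},
    {"offset": [2, 0, -5], "delta_rot": [0, 0, 0], "jaw": 0},
    {"offset": [2, 3.5, -5.5], "delta_rot": [0, 0, 0], "jaw": 0},
    {"offset": [2, 7, -5.5], "delta_rot": [0, 0, 0], "jaw": 0},
    {"offset": [2, 7, -5.5], "delta_rot": [0, 0, 0], "jaw": 0}
  ]
}}

```text
time: 22.95
position: [0.5185, -0.1158, 0.0829]
tool_rot: [0.732, -0.681, -0.006, 0.002]
ft_force: [-1.2, 1.2, -1.4]
grip_width: 0.0006
```

```bash
python3 - <<'E'
from h import *
st();o=get_obs();print(wj(o['position']))
for n in ("scene","top"):
    im=camera(n); cv2.imwrite(f"pics/{n}11.png",im[:,:,::-1])
b=cv2.imread('pics/scene11.png')[180:290,245:375]
a=cv2.imread('pics/top11.png')[180:260,185:295]
cv2.imwrite('pics/v11.png',cv2.resize(b,None,fx=5.4,fy=5.4,interpolation=cv2.INTER_CUBIC))
cv2.imwrite('pics/v11t.png',cv2.resize(a,None,fx=6,fy=6,interpolation=cv2.INTER_CUBIC))
setcmd(o['position'],R.from_quat(o['tool_rot']))
go(jw(-.02,-.017,.05),Rot(-85.9),False)
E
```

```text
t 22.95 p [ 0.5185 -0.1158  0.0829] yaw -85.91 z [-0.012  0.005 -1.   ] F [-1.2  1.2 -1.4] M [ 0.04  0.18 -0.02] w 0.0006 q [-0.43  0.62  1.78 -0.    0.76  1.07]
[-0.04856883 -0.09326701  0.06290717]
offset [-7.62, -2.87, 1.3] delta_rot [0.7, 0.3, -0.0]
```

View pics/v11.png

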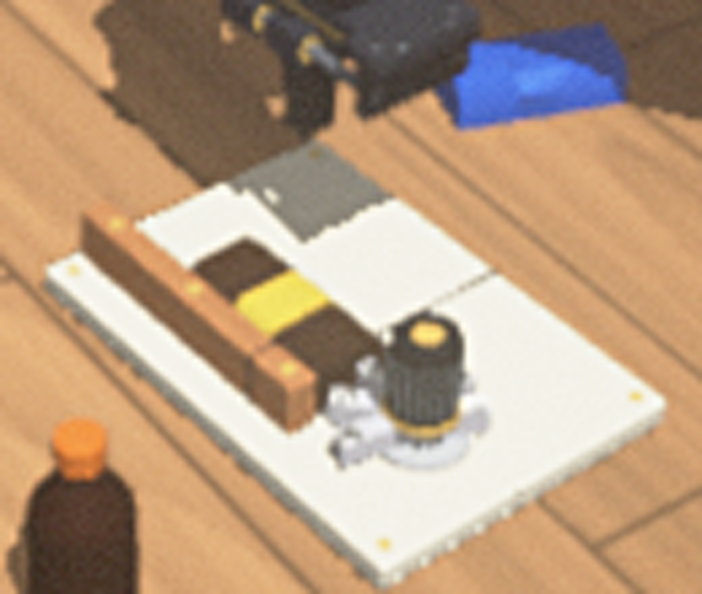

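View pics/v11t.png

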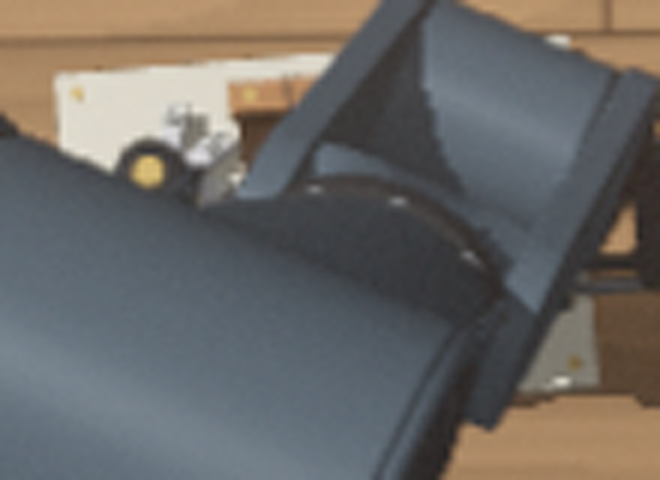

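```bash
python3 - <<'E'
from h import *
im=cv2.imread('pics/scene11.png')[180:290,245:375];k=5.4
im=cv2.resize(im,None,fx=k,fy=k,interpolation=cv2.INTER_CUBIC)
P=lambda p:tuple(int(v) for v in (proj('scene',[p])[0]-[245,180]+.5)*k)
# seated brick outlines; shift with jig estimate variants
for (JCx,JTx,col) in (([.5603,-.0193],4.1,(0,255,0)),([.5602,-.0177],4.4,(255,0,255))):
    import h; h.JC=np.array(JCx);h.JT=JTx
    top=[jw(.032+a*.018,-.015+b*.055,.03) for a,b in ((1,1),(1,-1),(-1,-1),(-1,1))]
    for i in range(4): cv2.line(im,P(top[i]),P(top[(i+1)%4]),col,1)
    for i in range(6):
        a=np.radians(40*(i-3)); r=.036+.003*i
        cv2.circle(im,P(jw(.022+r*np.sin(a),.085-r*np.cos(a),.019)),4,col,1)
cv2.imwrite('pics/ov.png',im)
E
```

View pics/ov.png

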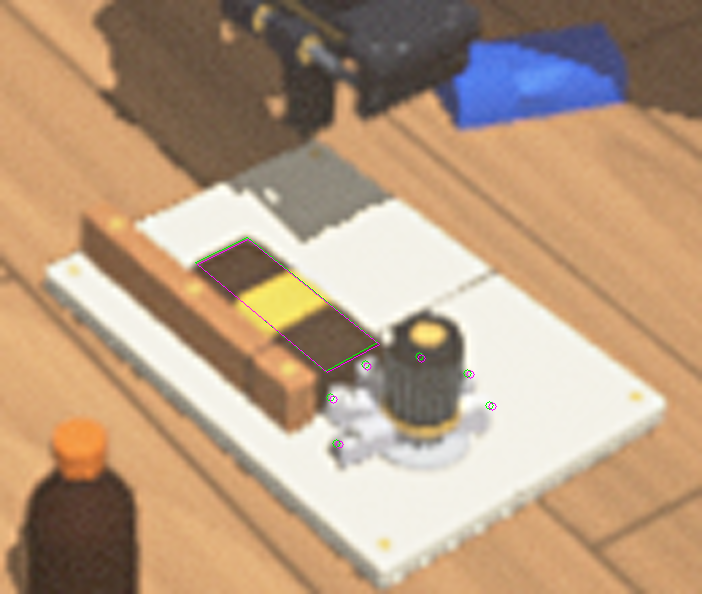

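```bash
python3 - <<'E'
from h import *
go(jw(-.013,-.016,.062),Rot(-85.9),False)
go(jw(-.013,-.016,.037),Rot(-85.9),False)
E
```

```text
offset [-7.73, -3.56, 0.1] delta_rot [0.7, 0.3, -0.0]
offset [-7.71, -3.59, 2.6] delta_rot [0.7, 0.3, -0.0]
```

>>> {"api": "drive_tool", "payload": {
  "plan": [
    {"offset": [-3.5, -1.6, 0], "delta_rot": [0, 0, 0], "jaw": 0},
    {"offset": [-7, -3.2, 0], "delta_rot": [0, 0, 0], "jaw": 0},
    {"offset": [-7.7, -3.5, 0], "delta_rot": [0, 0, 0], "jaw": 0},
    {"offset": [-7.7, -3.5, 0.6], "delta_rot": [0, 0, 0], "jaw": 0},
    {"offset": [-7.7, -3.5, 1.3], "delta_rot": [0, 0, 0], "jaw": 0},
    {"offset": [-7.7, -3.5, 2], "delta_rot": [0, 0, 0], "jaw": 0},
    {"offset": [-7.7, -3.5, 2.3], "delta_rot": [0, 0, 0], "jaw": 0},
    {"offset": [-7.7, -3.5, 2.3], "delta_rot": [0, 0, 0], "jaw": 0}
  ],
  "squeeze": 40
}}

```text
time: 23.72
position: [0.5557, -0.0398, 0.0588]
tool_rot: [0.732, -0.682, -0.001, 0.001]
ft_force: [0.2, 0.5, 0.5]
grip_width: 0.0004
```

```bash
python3 - <<'E'
from h import *
st();o=get_obs();print(wj(o['position']))
im=camera('scene'); b=im[180:290,245:375,::-1]
cv2.imwrite('pics/v12.png',cv2.resize(b,None,fx=5.4,fy=5.4,interpolation=cv2.INTER_CUBIC))
E
```

```text
t 23.72 p [ 0.5557 -0.0398  0.0588] yaw -85.95 z [-0.003  0.001 -1.   ] F [0.2 0.5 0.5] M [-0.08  0.16  0.01] w 0.0004 q [-0.27  0.68  1.73 -0.    0.74  1.23]
[-0.00607724 -0.02009209  0.0388352 ]
```

View pics/v12.png

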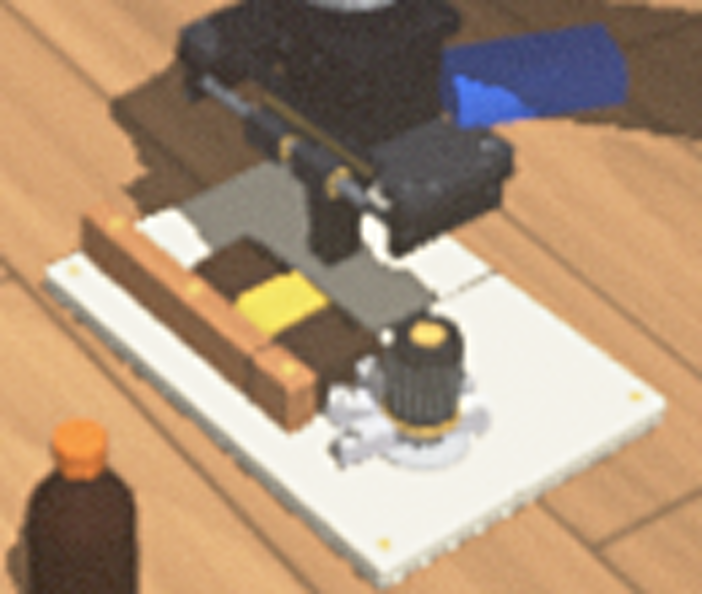

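>>> {"api": "drive_tool", "payload": {
  "plan": [
    {"offset": [-0.4, 0, 0.3], "delta_rot": [0, 0, 0], "jaw": 0},
    {"offset": [-0.4, 0, 0.6], "delta_rot": [0, 0, 0], "jaw": 0},
    {"offset": [-0.4, 0, 0.9], "delta_rot": [0, 0, 0], "jaw": 0},
    {"offset": [-0.4, -0.1, 1.05], "delta_rot": [0, 0, 0], "jaw": 0},
    {"offset": [-0.4, -0.2, 1.05], "delta_rot": [0, 0, 0], "jaw": 0},
    {"offset": [-0.4, -0.2, 1.05], "delta_rot": [0, 0, 0], "jaw": 0},
    {"offset": [-0.4, -0.2, 1.05], "delta_rot": [0, 0, 0], "jaw": 0},
    {"offset": [-0.4, -0.2, 1.05], "delta_rot": [0, 0, 0], "jaw": 0}
  ]
}}

```text
time: 24.43
position: [0.5586, -0.0347, 0.0499]
tool_rot: [0.732, -0.681, 0.0, -0.0]
ft_force: [-0.2, -0.6, -0.6]
grip_width: 0.0004
```

```bash
python3 - <<'E'
from h import *
st();o=get_obs();print(wj(o['position']))
E
```

```text
t 24.43 p [ 0.5586 -0.0347  0.0499] yaw -85.85 z [ 0. -0. -1.] F [-0.2 -0.6 -0.6] M [-0.05  0.12 -0.  ] w 0.0004 q [-0.26  0.7   1.73 -0.    0.72  1.24]
[-0.00281483 -0.0152452   0.02992624]
```

>>> {"api": "drive_tool", "payload": {
  "plan": [
    {"offset": [0, 0, 0.1], "delta_rot": [0, 0, 0], "jaw": 0},
    {"offset": [0, -0.05, 0.15], "delta_rot": [0, 0, 0], "jaw": 0},
    {"offset": [0, -0.1, 0.2], "delta_rot": [0, 0, 0], "jaw": 0},
    {"offset": [0, -0.15, 0.25], "delta_rot": [0, 0, 0], "jaw": 0},
    {"offset": [0, -0.2, 0.3], "delta_rot": [0, 0, 0], "jaw": 0},
    {"offset": [0, -0.25, 0.35], "delta_rot": [0, 0, 0], "jaw": 0},
    {"offset": [0, -0.3, 0.4], "delta_rot": [0, 0, 0], "jaw": 0},
    {"offset": [0, -0.3, 0.4], "delta_rot": [0, 0, 0], "jaw": 0}
  ]
}}

```text
time: 25.1
position: [0.5613, -0.0345, 0.0458]
tool_rot: [0.732, -0.681, -0.0, 0.0]
ft_force: [-1.1, 0.4, 0.7]
grip_width: 0.0003
```

```bash
python3 - <<'E'
from h import *
st();o=get_obs();print(wj(o['position']))
E
```

```text
t 25.1 p [ 0.5613 -0.0345  0.0458] yaw -85.85 z [-0.  0. -1.] F [-1.1  0.4  0.7] M [-0.07  0.25  0.05] w 0.0003 q [-0.26  0.71  1.72 -0.    0.71  1.24]
[-6.63729539e-05 -1.52201070e-02  2.57613196e-02]
```

Just at contact, and mid-bevel. Building up the diagonal push now.

>>> {"api": "drive_tool", "payload": {
  "plan": [
    {"offset": [0, -0.03, 0.03], "delta_rot": [0, 0, 0], "jaw": 0},
    {"offset": [0, -0.06, 0.06], "delta_rot": [0, 0, 0], "jaw": 0},
    {"offset": [0, -0.1, 0.1], "delta_rot": [0, 0, 0], "jaw": 0},
    {"offset": [0, -0.13, 0.13], "delta_rot": [0, 0, 0], "jaw": 0},
    {"offset": [0, -0.16, 0.16], "delta_rot": [0, 0, 0], "jaw": 0},
    {"offset": [0, -0.2, 0.2], "delta_rot": [0, 0, 0], "jaw": 0},
    {"offset": [0, -0.2, 0.2], "delta_rot": [0, 0, 0], "jaw": 0},
    {"offset": [0, -0.2, 0.2], "delta_rot": [0, 0, 0], "jaw": 0}
  ]
}}

```text
time: 25.77
position: [0.5618, -0.0344, 0.0451]
tool_rot: [0.732, -0.681, -0.001, 0.001]
ft_force: [-5.7, -0.8, 12.1]
grip_width: 0.0006
```

```bash
python3 - <<'E'
from h import *
st();o=get_obs();print(wj(o['position']))
E
```

```text
t 25.77 p [ 0.5618 -0.0344  0.0451] yaw -85.82 z [-0.003 -0.    -1.   ] F [-5.7 -0.8 12.1] M [-0.28  1.05 -0.04] w 0.0006 q [-0.26  0.71  1.72 -0.    0.72  1.24]
[ 0.00041831 -0.01517242  0.02505328]
```

>>> {"api": "drive_tool", "payload": {
  "plan": [
    {"offset": [0, -0.03, 0], "delta_rot": [0, 0, 0], "jaw": 0},
    {"offset": [0, -0.06, -0.01], "delta_rot": [0, 0, 0], "jaw": 0},
    {"offset": [0, -0.09, -0.02], "delta_rot": [0, 0, 0], "jaw": 0},
    {"offset": [0, -0.12, -0.03], "delta_rot": [0, 0, 0], "jaw": 0},
    {"offset": [0, -0.12, -0.03], "delta_rot": [0, 0, 0], "jaw": 0},
    {"offset": [0, -0.12, -0.03], "delta_rot": [0, 0, 0], "jaw": 0},
    {"offset": [0, -0.12, -0.03], "delta_rot": [0, 0, 0], "jaw": 0},
    {"offset": [0, -0.12, -0.03], "delta_rot": [0, 0, 0], "jaw": 0}
  ]
}}

```text
time: 26.43
position: [0.5619, -0.0344, 0.0451]
tool_rot: [0.733, -0.681, -0.002, 0.002]
ft_force: [-6.8, -2.4, 12.2]
grip_width: 0.0005
```

```bash
python3 - <<'E'
from h import *
st();o=get_obs();print(wj(o['position']))
E
```

```text
t 26.43 p [ 0.5619 -0.0344  0.0451] yaw -85.8 z [-0.005 -0.    -1.   ] F [-6.8 -2.4 12.2] M [-0.43  1.37 -0.04] w 0.0005 q [-0.26  0.71  1.72 -0.    0.72  1.24]
[ 0.00050256 -0.01512673  0.0250985 ]
```

>>> {"api": "drive_tool", "payload": {
  "plan": [
    {"offset": [0.01, -0.04, -0.01], "delta_rot": [0, 0, 0], "jaw": 0},
    {"offset": [0.02, -0.08, -0.02], "delta_rot": [0, 0, 0], "jaw": 0},
    {"offset": [0.02, -0.12, -0.04], "delta_rot": [0, 0, 0], "jaw": 0},
    {"offset": [0.02, -0.15, -0.06], "delta_rot": [0, 0, 0], "jaw": 0},
    {"offset": [0.02, -0.15, -0.06], "delta_rot": [0, 0, 0], "jaw": 0},
    {"offset": [0.02, -0.15, -0.06], "delta_rot": [0, 0, 0], "jaw": 0},
    {"offset": [0.02, -0.15, -0.06], "delta_rot": [0, 0, 0], "jaw": 0},
    {"offset": [0.02, -0.15, -0.06], "delta_rot": [0, 0, 0], "jaw": 0}
  ]
}}

```text
time: 27.1
position: [0.562, -0.0343, 0.0452]
tool_rot: [0.733, -0.681, -0.003, 0.003]
ft_force: [-8.0, -3.5, 11.5]
grip_width: 0.0009
```

```bash
python3 - <<'E'
from h import *
st();o=get_obs();print(wj(o['position']))
for i in range(4):
    camera('scene'); print(get_obs()['ft_force'].round(1))
E
```

```text
t 27.1 p [ 0.562  -0.0343  0.0452] yaw -85.79 z [-0.009  0.    -1.   ] F [-8.  -3.5 11.5] M [-0.44  1.64 -0.04] w 0.0009 q [-0.26  0.71  1.71 -0.    0.73  1.24]
[ 0.00058335 -0.01510958  0.02521238]
[-8.9 -3.  11. ]
[-8.1 -1.6 11.8]
[-8.2 -2.3 11.9]
[-8.7 -2.5 11.7]
```

>>> {"api": "drive_tool", "payload": {
  "plan": [
    {"offset": [0.02, -0.04, -0.01], "delta_rot": [0, 0, 0], "jaw": 0},
    {"offset": [0.04, -0.08, -0.02], "delta_rot": [0, 0, 0], "jaw": 0},
    {"offset": [0.04, -0.12, -0.04], "delta_rot": [0, 0, 0], "jaw": 0},
    {"offset": [0.04, -0.15, -0.06], "delta_rot": [0, 0, 0], "jaw": 0},
    {"offset": [0.04, -0.15, -0.06], "delta_rot": [0, 0, 0], "jaw": 0},
    {"offset": [0.04, -0.15, -0.06], "delta_rot": [0, 0, 0], "jaw": 0},
    {"offset": [0.04, -0.15, -0.06], "delta_rot": [0, 0, 0], "jaw": 0},
    {"offset": [0.04, -0.15, -0.06], "delta_rot": [0, 0, 0], "jaw": 0}
  ]
}}

```text
time: 27.97
position: [0.562, -0.0343, 0.0453]
tool_rot: [0.733, -0.681, -0.005, 0.004]
ft_force: [-9.6, -2.8, 11.2]
grip_width: 0.0003
```

```bash
python3 - <<'E'
from h import *
st();o=get_obs();print(wj(o['position']))
F=[]
for i in range(6):
    im=camera('scene'); F.append(get_obs()['ft_force'])
print(np.mean(F,0),np.std(F,0))
cv2.imwrite('pics/v13.png',cv2.resize(im[180:290,245:375,::-1],None,fx=5.4,fy=5.4,interpolation=cv2.INTER_CUBIC))
E
```

```text
t 27.97 p [ 0.562  -0.0343  0.0453] yaw -85.78 z [-0.012  0.001 -1.   ] F [-9.6 -2.8 11.2] M [-0.56  1.9  -0.04] w 0.0003 q [-0.26  0.71  1.71 -0.    0.73  1.24]
[ 0.00061886 -0.01510535  0.02526045]
[-9.57018458 -3.10285582 10.00163387] [0.39621611 0.27529547 0.30418986]
```

View pics/v13.png

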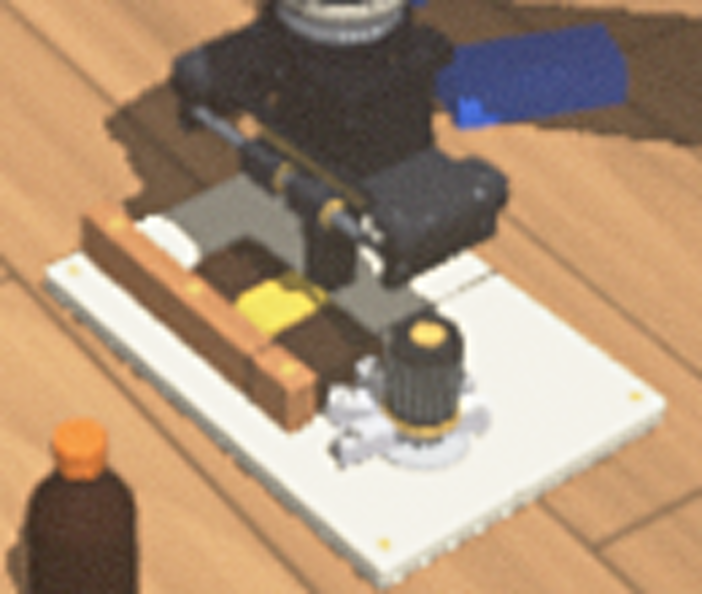

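>>> {"api": "drive_tool", "payload": {
  "plan": [
    {"offset": [0.03, 0, 0], "delta_rot": [0, 0, 0], "jaw": 0},
    {"offset": [0.06, 0, 0], "delta_rot": [0, 0, 0], "jaw": 0},
    {"offset": [0.08, -0.01, 0], "delta_rot": [0, 0, 0], "jaw": 0},
    {"offset": [0.08, -0.02, 0], "delta_rot": [0, 0, 0], "jaw": 0},
    {"offset": [0.08, -0.02, 0], "delta_rot": [0, 0, 0], "jaw": 0},
    {"offset": [0.08, -0.02, 0], "delta_rot": [0, 0, 0], "jaw": 0},
    {"offset": [0.08, -0.02, 0], "delta_rot": [0, 0, 0], "jaw": 0},
    {"offset": [0.08, -0.02, 0], "delta_rot": [0, 0, 0], "jaw": 0}
  ]
}}

```text
time: 28.93
position: [0.562, -0.0344, 0.0452]
tool_rot: [0.733, -0.681, -0.005, 0.004]
ft_force: [-9.6, -0.5, 10.5]
grip_width: 0.0003
```

```bash
python3 - <<'E'
from h import *
st()
F=[]
for i in range(10):
    im=camera('scene'); F.append(get_obs()['ft_force'])
F=np.array(F);print(F.round(1).tolist(),F.mean(0).round(2))
k=5.4;im2=cv2.resize(im[180:290,245:375,::-1],None,fx=k,fy=k,interpolation=cv2.INTER_CUBIC)
P=lambda p:tuple(int(v) for v in (proj('scene',[p])[0]-[245,180]+.5)*k)
top=[jw(.032+a*.018,-.015+b*.055,.03) for a,b in ((1,1),(1,-1),(-1,-1),(-1,1))]
for i in range(4): cv2.line(im2,P(top[i]),P(top[(i+1)%4]),(0,255,0),1)
cv2.imwrite('pics/v14.png',im2);t=camera('top');cv2.imwrite('pics/t14.png',t[:,:,::-1]);cv2.imwrite('pics/s14.png',im[:,:,::-1])
# whole-scene difference of other goods vs start
a=cv2.imread('pics/scene0.png');
for n,(x,y) in dict(a=(226,240),b=(223,195),c=(260,280),jar=(403,355),yel=(436,318),pur=(455,295),brush=(218,180)).items():
    d=cv2.absdiff(a[y-18:y+18,x-18:x+18],im[y-18:y+18,x-18:x+18,::-1]);print(n,d.mean().round(1))
E
```

```text
t 28.93 p [ 0.562  -0.0344  0.0452] yaw -85.79 z [-0.012  0.002 -1.   ] F [-9.6 -0.5 10.5] M [-0.18  1.86 -0.02] w 0.0003 q [-0.26  0.71  1.71 -0.    0.73  1.24]
[[-9.2, -0.6, 9.9], [-9.2, -0.4, 9.9], [-10.5, -1.4, 10.5], [-9.3, -0.5, 10.3], [-10.3, -0.7, 11.3], [-10.3, -0.5, 10.6], [-9.9, -1.2, 9.6], [-10.0, -0.4, 10.4], [-9.8, -0.6, 11.1], [-9.4, -1.2, 9.7]] [-9.79 -0.77 10.33]
a 8.2
b 8.4
c 6.4
jar 7.7
yel 6.8
pur 9.2
brush 8.4
```

View pics/v14.png

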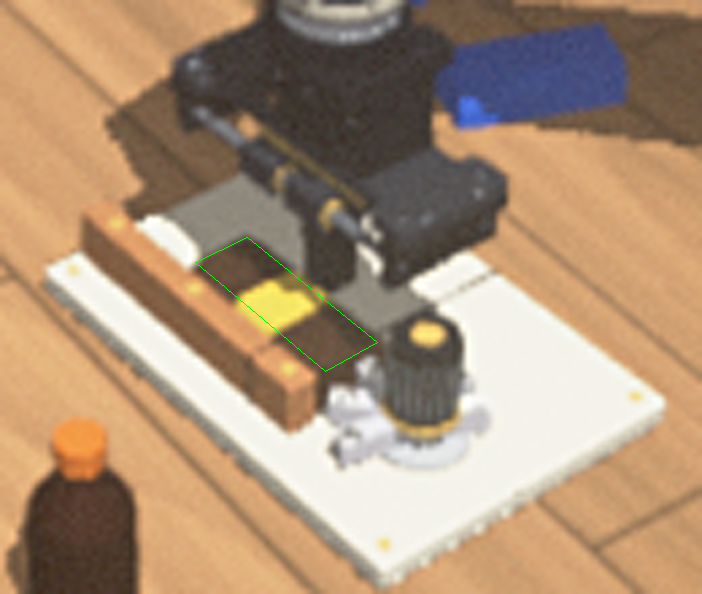

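The push is steady at about 9.8 N towards the fence and 10.3 N down, and the brick lies on its seated outline. The other goods look unmoved, with only image noise between the views. Handing in.

```bash
python3 - <<'E'
from rig import *
print(hand_in())
E
```

```text
the job is handed in; nothing more can be done
None
```

The job is done and handed in at about 29.5 s of the 72 s, with the arm still holding the brick. No verdict was reported.

- **Turret:** I gripped the sleeve and turned it 120° clockwise, from click 1 to click 4. After release, the arm tips in the scene view matched the predicted positions for arm 4 facing along the fence. I inferred the arm number from their positions and lengths, because the printed numbers were too coarse to read in the pictures.
- **Brick:** I laid the brick flat on the board and pushed it against the fence with the shut fingers. I then slid it along the fence until it stopped firmly against arm 4, at about 8 N. Its top outline in the scene view lies on the outline expected for a seated brick.
- **Final push:** The shut fingertips press the near bevel at mid-length. The mean of the last ten readings was 9.8 N towards the fence, 10.3 N down and 0.8 N sideways, steady to about 0.5 N. The sideways push had risen to about 3 N while I built up the force, so I corrected it before handing in.
- **Other goods:** Before-and-after scene patches for the three bottles, jar, two bars and brush differ only by about image-noise level. I did not measure their positions again.

At the end the top camera's view of the jig was probably blocked by the arm (as in earlier shots), so the last placement check rests on the scene camera and the contact forces. No check failed.

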